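# Clear the finishing panel and hang up the tools

### The arm

A 6-joint arm with a two-finger parallel gripper is mounted at the origin on the work surface. World frame = base frame: x ahead of the robot, y to its left, z up, the work surface at z = 0. Lengths are in m, angles in degrees, forces in N, time in s.
With the tool pointing down it reaches from about 0.35 to 0.875 m from the base axis. Payload 4.2 kg.
Tool frame: the origin (TCP) lies between the finger pads; the fingertips stand bot.nose_length ahead of it and the grasp point (between the pads) lies 11 mm behind it (bot.nose_length is the distance from the TCP to the fingertips, in m); y points along the fingers, z is the direction in which the jaws open and shut, and the axes are right-handed (so a half turn about y gives the same grasp; the last joint's range is limited). The gripper opens to 87 mm and grips with 3 to 60 N. Pads are 19 mm wide; open, the fingers measure 117 mm over their backs; the gripper's body (75 mm by 190 mm) begins 51 mm behind the grasp point.
Start: joints at [-58.235, 22.042, 0.453, 0, -68.411, -14.817], TCP at [0.182, -0.598, 0.231] pointing down, gripper open.
Joint ranges: [-179.83, 179.83], [-69.29, 118.12], [-61.27, 80.66], [-181.25, 117.63], [-171.15, -9.14], [-177.46, 177.46]. Speed limits (degrees/s): [159.86, 159.86, 180, 180, 180, 180].

### API

Orientations are given as a 3x3 rotation matrix whose columns are the frame's x, y, z axes.
In Python, from station import bot gives the robot as it stands.
- The arm moves only by the tool send_rows, never from a script. Its argument "series" is a list of rows, each a list of 7 numbers: the shift along the tool's x, y, z in mm, then the turn, a rotation vector about the tool's x, y, z in degrees, then the closure, from 0 (fully open) to 1 (shut). A call has 1 to 10 rows; each row is the pose to reach, as a shift and turn from the pose commanded when the call began, along the tool's axes at that moment; what a row does not reach only later rows make up. A row lasts 1/10 s, in which the tool goes at most 50 mm and 8.59 degrees, less where a joint would pass 70% of its speed; a pose out of reach is approached as far as the arm can. A call with a gripper value outside its range is refused whole. The fingers move at their own pace and stop on an object; the grip force is fixed at half the most. Time passes only in rows, so rows that repeat a pose let the fingers close. It gives the time, the measured TCP pose, the force and the opening at its end, in the units of the state.
- bot.get_obs(): the state, without advancing time (a new reading comes with each control period).
- bot.snapshot(name): name is "scene" or "top" or "wrist"; returns the picture (420x560x3 uint8, red, green, blue); there is no depth.
- bot.camera_info(name): a dict with "camera_matrix" (3x3 intrinsics, pixels), "eye" and "rotation" of the camera in the world; the wrist camera has in their place "hand_eye" (4x4, takes a point from camera to tool coordinates, whose origin is the TCP and whose axes are the tool frame's). Camera axes: x right, y down, z forward; pixel columns grow to the right and rows downward; lengths in m; the calibration is good to about 2 mm. A picture is of the moment at which its call begins: read the wrist's pose just before it. camera_info takes no time and is no camera call.
- bot.hand_in(): hands the job in, once; it reports no verdict.
The state is a dict: "time_s": time; "joint_pos": joint angles; "qd": joint speeds; "tau": joint torques, N m; "tool_pos": TCP position; "orientation": TCP orientation; "wrist_force": force on the tool from outside, world axes, zero at the start; "moment": the same for the moment, N m; "gripper_width": finger opening in m.
Only numpy, scipy, OpenCV 4.12 (cv2) and the standard library are available. Lean on these libraries where they do the work, as an engineer would, in place of code of your own. Each camera call takes 0.05 s, during which the arm holds its last target.

### The job

Clear up the work panel: first hang every sanding block standing on it by its eye on the rail, one tool to a peg, on any free pegs. Then take the scraper, use it (never your fingers) to wipe all the white plastic chips off the panel's open end into the catch trough, and at last hang the scraper by its eye on a free peg as well. Leave the tape dispenser, coaster and binder clip where they are.

Things in the scene. Friction and masses are not known exactly. Their poses are not given: they have to be found in the camera images.
- panel: Fixed grey work panel, mm. Origin at desk level. Flat surface 16 above the desk, x -75 to 75, y -130 to 175. Lips 10 higher than it, 8 wide, on both long sides and the +y end. The open -y end (y = -130) drops into a catch trough: inside x -83 to 83, y -205 to -130, floor 4 and outer walls 30 above the desk.
- rail: Fixed hook rail: bar 600 mm along y, top 143 above the desk, front face at x = 0; origin at desk level. Six 8 mm pegs at height 135 stick out to -x: 48 out rising 3, then 10 more turned up 10 (tip axis x = -58, height 148). A steel mug (y = 235) and a plastic headset hanger (y = -235) take the outer two and are fixed; the inner four are free.
- peg0 (a point): Middle of free peg 0 (y = -127.5 in the rail's frame), on its axis 28 out from the bar; axes as the rail's. A tool hung there has its eye point about 11 below this point.
- peg1 (a point): Middle of free peg 1 (y = -42.5 in the rail's frame), on its axis 28 out from the bar; axes as the rail's. A tool hung there has its eye point about 11 below this point.
- peg2 (a point): Middle of free peg 2 (y = 42.5 in the rail's frame), on its axis 28 out from the bar; axes as the rail's. A tool hung there has its eye point about 11 below this point.
- peg3 (a point): Middle of free peg 3 (y = 127.5 in the rail's frame), on its axis 28 out from the bar; axes as the rail's. A tool hung there has its eye point about 11 below this point.
- block0: Sanding block, about 150 g, standing on a rectangular wooden foot 34 (x) by 46 (y) by 18 high, at first on the panel. May be absent. Flat upright handle 36 wide (y), 10 thick (x), straight-sided from 18 to 80 up, top at 98, with an eye through it along x. Origin: centre of the underside, z up. Symmetric. All in mm.
- eye0 (a point): Middle of the eye of block0, mm: 74 above the underside: house-shaped hole right through along x, 24 wide, floor 58 and side tops 78 above the underside, then a 90-degree gable peaking at 89.
- block1: Sanding block, about 150 g, standing on a round wooden foot 46 across, 18 high, at first on the panel. May be absent. Flat upright handle 36 wide (y), 10 thick (x), straight-sided from 18 to 80 up, top at 98, with an eye through it along x. Origin: centre of the underside, z up. Symmetric. All in mm.
- eye1 (a point): Middle of the eye of block1, mm: 74 above the underside: house-shaped hole right through along x, 24 wide, floor 58 and side tops 78 above the underside, then a 90-degree gable peaking at 89.
- block2: Sanding block, about 150 g, standing on a square cork foot 36 by 36 by 18 high, at first on the panel. May be absent. Flat upright handle 36 wide (y), 10 thick (x), straight-sided from 18 to 80 up, top at 98, with an eye through it along x. Origin: centre of the underside, z up. Symmetric. All in mm.
- eye2 (a point): Middle of the eye of block2, mm: 74 above the underside: house-shaped hole right through along x, 24 wide, floor 58 and side tops 78 above the underside, then a 90-degree gable peaking at 89.
- scraper: Black scraper block, about 200 g, standing on a foot 30 (x) by 68 (y) by 18 high with a steel edge strip; wipe with its long faces. Stands on the desk beside the panel. Flat upright handle 36 wide (y), 10 thick (x), straight-sided from 18 to 80 up, top at 98, with an eye through it along x. Origin: centre of the underside, z up. Symmetric. All in mm.
- eye_scraper (a point): Middle of the scraper's eye, mm: 74 above the underside: house-shaped hole right through along x, 24 wide, floor 58 and side tops 78 above the underside, then a 90-degree gable peaking at 89.
- chip0: White plastic offcut chip, 20 by 13 by 8 mm, 10 g, loose on the panel. May be absent. Origin: its centre.
- chip1: White plastic offcut chip, 20 by 13 by 8 mm, 10 g, loose on the panel. May be absent. Origin: its centre.
- chip2: White plastic offcut chip, 20 by 13 by 8 mm, 10 g, loose on the panel. May be absent. Origin: its centre.
- chip3: White plastic offcut chip, 20 by 13 by 8 mm, 10 g, loose on the panel. May be absent. Origin: its centre.
- chip4: White plastic offcut chip, 20 by 13 by 8 mm, 10 g, loose on the panel. May be absent. Origin: its centre.
- chip5: White plastic offcut chip, 20 by 13 by 8 mm, 10 g, loose on the panel. May be absent. Origin: its centre.
- dispenser: Black tape dispenser, 130 by 55 by 85 high mm, long side along its x, on the desk on the trough's side. To be left alone. Origin: centre of underside.
- coaster: Round wooden coaster, 92 across, 8 mm thick. To be left alone. Origin: centre of underside.
- clip: Blue binder clip, about 32 by 32 by 25 mm. To be left alone. Origin: centre of underside.
Mind the look-alikes: they are no part of the job. Leave any red or yellow look-alike of the block1 alone.

How it is judged:
By the outcome, as a careful person would: the job done as asked, in the order asked, and still so for the second after the job is handed in, with the robot touching nothing.
Of block0, block1, block2 only 2 to 3 are there at a start; the rules pass over those that are not, and their reading is None.
Of chip0, chip1, chip2, chip3, chip4, chip5 only 4 to 6 are there at a start; the rules pass over those that are not, and their reading is None.
At some moment in a run one of chip0, chip1, chip2, chip3, chip4, chip5 may be knocked a few centimetres aside while the robot is not near it.
It also fails if it takes over 210 s, if anything falls off the work surface, if the arm or the gripper's body presses on something with over 40 N, if the wrist force passes 120 N, or if a joint passes its speed limit or range.

## Working session

There is one attempt and no reset: what is moved stays moved. The work goes in short steps, Python scripts to look and compute and a tool call to move; the robot and the scene stay as the last step left them, time stands still between calls to the robot, and variables do not carry over. Pictures are saved under pics/ and viewed, and the job is handed in when it is done.

Besides the shell and the picture viewer there is one more tool, called after "Call:" by a JSON object that holds its "fn" and its "kwargs", one argument or row to a line. send_rows: Moves the arm, as the interface text tells. Its arguments: {"type":"object","properties":{"series":{"type":"array"}},"required":["series"]}

```bash
ls; mkdir -p pics; python3 - <<'E'
from station import bot
import cv2, numpy as np
np.set_printoptions(precision=4,suppress=True)
print(bot.get_obs()); print(bot.nose_length)
for n in ["scene","top","wrist"]:
    print(n,bot.camera_info(n))
    im=bot.snapshot(n); cv2.imwrite(f"pics/{n}0.png",im[:,:,::-1])
E
```

```text
pics
{'time_s': 0.0, 'joint_pos': array([-58.2377,  22.0912,   0.38  ,  -0.0295, -68.4105, -14.8167]), 'qd': array([-0.036 ,  0.0217,  0.0476, -0.0546,  0.1228,  0.0366]), 'tau': array([ -0.0002, -39.0667,  18.7409,   4.22  ,   0.011 ,  -0.0002]), 'tool_pos': array([ 0.182 , -0.5973,  0.2295]), 'orientation': array([[ 0.9566, -0.0007, -0.2913],
       [ 0.2913,  0.0021,  0.9566],
       [-0.0001, -1.    ,  0.0022]]), 'wrist_force': array([-1.0831,  0.2643,  0.0992]), 'moment': array([ 0.0479, -0.0014,  0.0122]), 'gripper_width': 0.08704305393408575}
0.008
scene {'camera_matrix': array([[505.3995,   0.    , 279.8831],
       [  0.    , 505.3995, 204.3127],
       [  0.    ,   0.    ,   1.    ]]), 'eye': array([ 1.2369, -0.1714,  0.9495]), 'rotation': array([[ 0.2236,  0.7309, -0.6448],
       [ 0.9746, -0.1587,  0.1581],
       [ 0.0132, -0.6638, -0.7478]])}
top {'camera_matrix': array([[411.692 ,   0.    , 283.1114],
       [  0.    , 411.692 , 211.1192],
       [  0.    ,   0.    ,   1.    ]]), 'eye': array([0.3861, 0.01  , 1.1726]), 'rotation': array([[ 0.0125, -0.9924,  0.122 ],
       [-0.9998, -0.0104,  0.0171],
       [-0.0157, -0.1222, -0.9924]])}
wrist {'camera_matrix': array([[336.4843,   0.    , 277.6496],
       [  0.    , 336.4843, 206.7121],
       [  0.    ,   0.    ,   1.    ]]), 'hand_eye': array([[ 0.0003,  0.9596,  0.2813, -0.0776],
       [-0.0006, -0.2813,  0.9596, -0.1542],
       [ 1.    , -0.0004,  0.0005, -0.0004],
       [ 0.    ,  0.    ,  0.    ,  1.    ]])}
```

View pics/scene0.png

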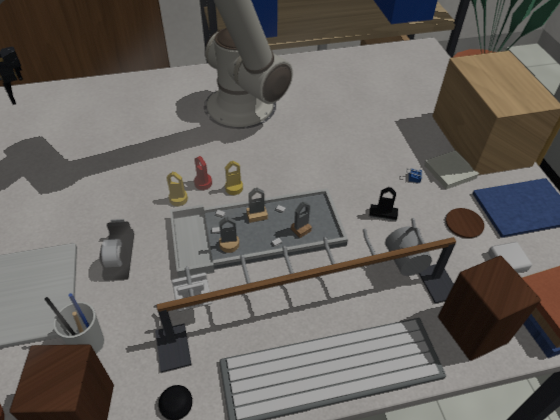

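View pics/top0.png

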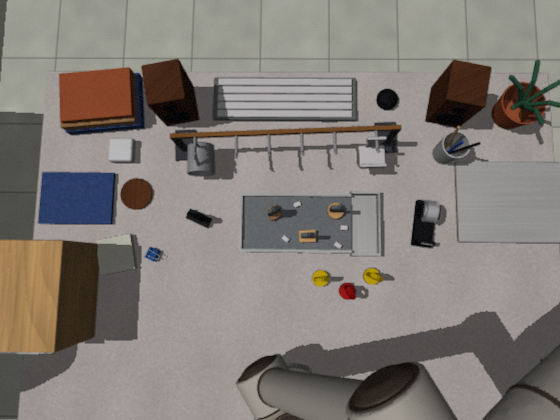

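View pics/wrist0.png

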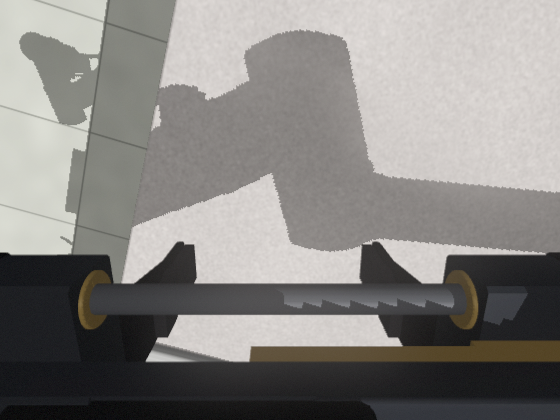

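```bash
python3 - <<'E'
import cv2
a=cv2.imread("pics/top0.png"); b=cv2.imread("pics/scene0.png")
cv2.imwrite("pics/t1.png",cv2.resize(a[110:310,170:450],None,fx=2.8,fy=2.8,interpolation=cv2.INTER_CUBIC))
cv2.imwrite("pics/s1.png",cv2.resize(b[140:340,150:430],None,fx=2.8,fy=2.8,interpolation=cv2.INTER_CUBIC))
E
```

```text
(no output)
```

View pics/t1.png

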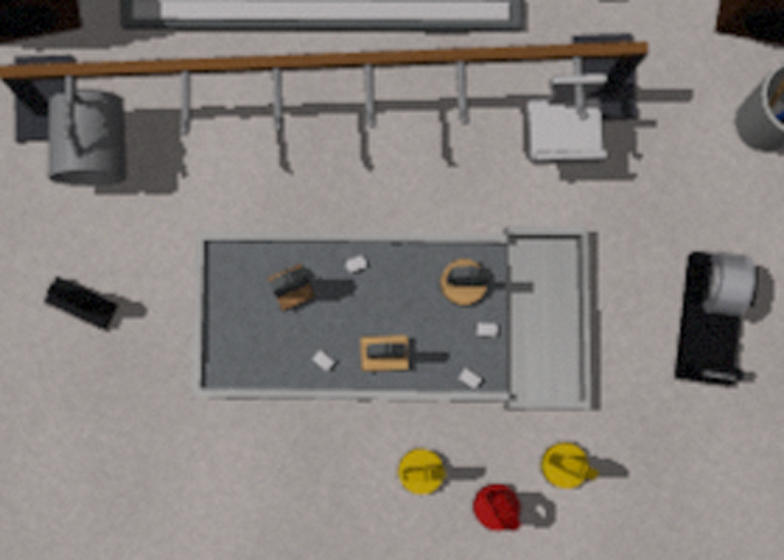

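View pics/s1.png

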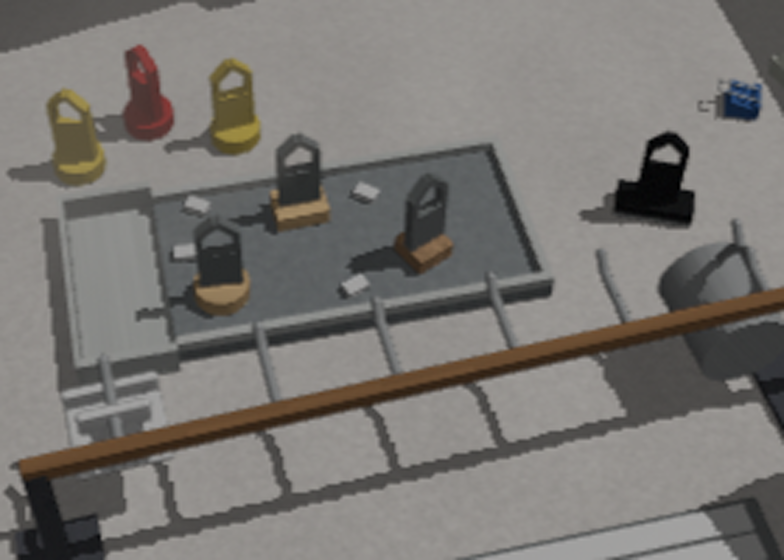

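```bash
cat > h.py <<'E'
from station import bot
import numpy as np, cv2
np.set_printoptions(precision=4,suppress=True)
def cam(n,obs=None):
    c=bot.camera_info(n); K=c["camera_matrix"]
    if n=="wrist":
        o=obs or bot.get_obs(); H=c["hand_eye"]; R=np.array(o["orientation"]);p=np.array(o["tool_pos"])
        return K,R@H[:3,:3],p+R@H[:3,3]
    return K,c["rotation"],c["eye"]
def ray(C,px):
    K,R,e=C; d=R@np.linalg.inv(K)@np.array([px[0],px[1],1.]); return e,d/np.linalg.norm(d)
def plane(C,px,z):
    e,d=ray(C,px); return e+d*(z-e[2])/d[2]
def proj(C,P):
    K,R,e=C; q=K@(R.T@(np.asarray(P)-e)); return q[:2]/q[2]
def tri(*cp):
    A=np.zeros((3,3));b=np.zeros(3)
    for C,px in cp:
        e,d=ray(C,px);M=np.eye(3)-np.outer(d,d);A+=M;b+=M@e
    return np.linalg.solve(A,b)
E
python3 - <<'E'
from h import *
T=cam("top");S=cam("scene")
t=lambda u,v:(170+(u+.5)/2.8-.5,110+(v+.5)/2.8-.5)
s=lambda u,v:(150+(u+.5)/2.8-.5,140+(v+.5)/2.8-.5)
a=plane(T,t(3,69),.143);b=plane(T,t(645,48),.143);print("bar",a,b,np.linalg.norm(a-b),np.degrees(np.arctan2(-(a-b)[0],(a-b)[1])))
for n,p,z in [("lip+y+x",(202,240),.026),("lip+y-x",(202,392),.026),("tr-y+x",(596,233),.03),("tr-y-x",(600,408),.03),("floor+y+x",(207,243),.016),("flr edge+x",(509,243),.016),("flr edge-x",(510,388),.016)]:
    print(n,plane(T,t(*p),z))
print("sq",tri((T,t(285,275)),(S,s(430,178))))
print("rect",tri((T,t(385,347)),(S,s(300,138))), plane(T,t(385,354),.034))
print("round",tri((T,t(467,270)),(S,s(219,218))), plane(T,t(465,282),.034))
print("scr",tri((T,t(85,295)),(S,s(666,133))), plane(T,t(82,303),.018))
for n,p in [("c",(356,264)),("c",(323,360)),("c",(487,329)),("c",(470,378))]: print(n,plane(T,t(*p),.024))
E
```

```text
bar [0.7101 0.3213 0.143 ] [ 0.7344 -0.2705  0.143 ] 0.5923003017745837 2.3549512004727857
lip+y+x [0.5706 0.1469 0.026 ]
lip+y-x [0.4179 0.1431 0.026 ]
tr-y+x [ 0.5809 -0.2482  0.03  ]
tr-y-x [ 0.4068 -0.2492  0.03  ]
floor+y+x [0.5692 0.1429 0.016 ]
flr edge+x [ 0.5722 -0.1634  0.016 ]
flr edge-x [ 0.4259 -0.1633  0.016 ]
sq [0.5242 0.0576 0.1136]
rect [ 0.4587 -0.0349  0.1126] [ 0.4572 -0.0378  0.034 ]
round [ 0.5305 -0.1113  0.1143] [ 0.5297 -0.1168  0.034 ]
scr [0.5075 0.2545 0.1031] [0.5062 0.2677 0.018 ]
c [ 0.548  -0.0086  0.024 ]
c [0.4511 0.0234 0.024 ]
c [ 0.4839 -0.1397  0.024 ]
c [ 0.435  -0.1226  0.024 ]
```

```bash
cat >> h.py <<'E'
from scipy.spatial.transform import Rotation as Ro
def Rd(yaw):
    c,s=np.cos(np.radians(yaw)),np.sin(np.radians(yaw))
    return np.array([[c,0,-s],[s,0,c],[0,-1,0.]])
def go(x,y,z,yaw):
    o=bot.get_obs(); R=np.array(o["orientation"]);p=np.array(o["tool_pos"])
    d=R.T@(np.array([x,y,z])-p)*1000; rv=Ro.from_matrix(R.T@Rd(yaw)).as_rotvec(degrees=True)
    print("move",np.round(d,1),np.round(rv,2)," t",round(o["time_s"],1),"F",np.round(o["wrist_force"],1),"w",round(o["gripper_width"],4),"pos",np.round(p*1000,1))
def st():
    o=bot.get_obs();R=np.array(o["orientation"]);print(round(o["time_s"],2),"pos",np.round(np.array(o["tool_pos"])*1000,1),"yaw",np.round(np.degrees(np.arctan2(R[1,0],R[0,0])),2),"yax",R[:,1],"F",np.round(o["wrist_force"],1),"w",round(o["gripper_width"],4),"q",np.round(o["joint_pos"],1))
E
python3 -c "
from h import *
go(.53,-.03,.35,0)"
```

```text
move [ 498.2 -119.6  441.6] [-0.09 16.94 -0.02]  t 0.1 F [ 0.7 -0.6  0.1] w 0.087 pos [ 182.1 -597.5  229.7]
```

Call:
{"fn": "send_rows", "kwargs": {
  "series": [
    [30,-20,27,0,1,0,0],
    [70,-40,62,0,3,0,0],
    [110,-60,97,0,5,0,0],
    [145,-80,130,0,7,0,0],
    [180,-100,160,0,8,0,0],
    [215,-120,190,0,9,0,0],
    [250,-120,222,0,10,0,0],
    [285,-120,253,0,11,0,0],
    [320,-120,284,0,12,0,0],
    [355,-120,315,0,13,0,0]
  ]
}}

```text
time_s: 1.15
tool_pos: [0.4289, -0.1934, 0.3507]
orientation: [[0.998, 0.001, -0.068], [0.068, 0.0, 0.998], [0.001, -1.0, 0.0]]
wrist_force: [1.2, 0.9, -0.3]
gripper_width: 0.0869
```

Call:
{"fn": "send_rows", "kwargs": {
  "series": [
    [35,0,31,0,1,0,0],
    [70,0,62,0,2,0,0],
    [105,0,93,0,3,0,0],
    [130,0,115,0,4,0,0],
    [140,0,125,0,4,0,0],
    [143,0,126,0,4,0,0],
    [143,0,126,0,4,0,0]
  ]
}}

```text
time_s: 1.85
tool_pos: [0.5621, -0.0602, 0.3503]
orientation: [[1.0, -0.001, 0.001], [-0.001, -0.0, 1.0], [-0.001, -1.0, -0.0]]
wrist_force: [-0.1, -0.6, -0.3]
gripper_width: 0.0871
```

```bash
python3 - <<'E'
from h import *
st()
import pickle
o=bot.get_obs(); im=bot.snapshot("wrist"); cv2.imwrite("pics/w1.png",im[:,:,::-1]); pickle.dump(cam("wrist",o),open("w1.pkl","wb")); st()
E
```

```text
1.85 pos [562.1 -60.2 350.3] yaw -0.05 yax [-0.0009 -0.0003 -1.    ] F [-0.1 -0.6 -0.3] w 0.0871 q [  10.3   12.8    4.3    0.   -81.5 -100.4]
1.9 pos [561.8 -60.7 350.7] yaw -0.1 yax [-0.0004 -0.0001 -1.    ] F [ 0.2 -0.2  0.4] w 0.0871 q [  10.3   12.8    4.3    0.   -81.5 -100.4]
```

View pics/w1.png

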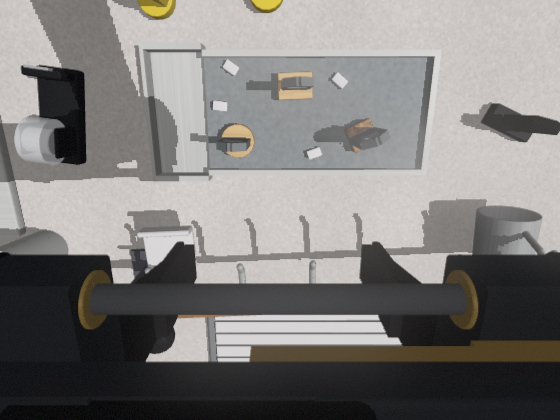

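```bash
python3 - <<'E'
import cv2
a=cv2.imread("pics/w1.png")
cv2.imwrite("pics/w1c.png",cv2.resize(a[35:195,195:395],None,fx=3.5,fy=3.5,interpolation=cv2.INTER_CUBIC))
E
```

```text
(no output)
```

View pics/w1c.png

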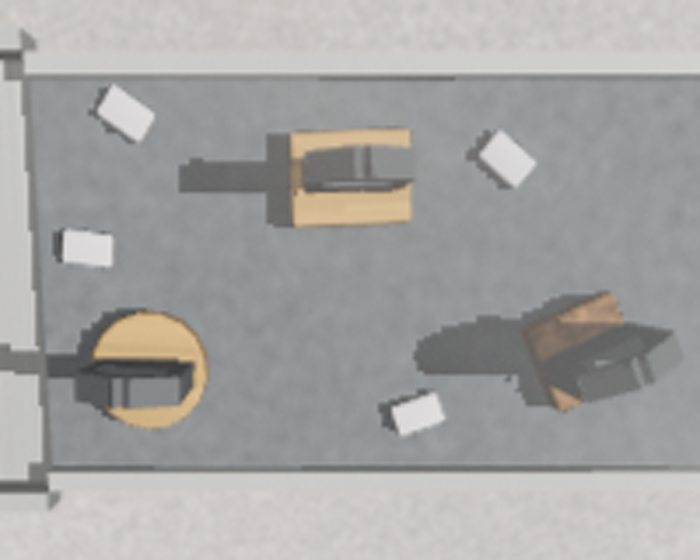

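```bash
python3 - <<'E'
from h import *
import pickle
C=pickle.load(open("w1.pkl","rb"))
im=cv2.imread("pics/w1.png"); hsv=cv2.cvtColor(im,cv2.COLOR_BGR2HSV)
m=((hsv[...,1]>60)&(hsv[...,0]<25)&(hsv[...,2]>60)).astype(np.uint8); m[:40]=0;m[185:]=0
n,l,s,c=cv2.connectedComponentsWithStats(m)
for i in range(1,n):
    if s[i,4]>60:
        P=np.array([plane(C,(x,y),.034)[:2] for y,x in np.argwhere(l==i)])*1000
        r=cv2.minAreaRect(P.astype(np.float32)); print(s[i],"rect",np.round(r[0],1),np.round(r[1],1),round(r[2],1), "circ",cv2.minEnclosingCircle(P.astype(np.float32)), "min",P.min(0),"max",P.max(0))
k=lambda u,v:(195+(u+.5)/3.5-.5,35+(v+.5)/3.5-.5)
for nme,p,z in [("TL lip inner top",(30,75),.026),("TL floor edge",(25,77),.016),("BL floor edge",(47,468),.016),("BL lip inner",(49,470),.026)]: print(nme,plane(C,k(*p),z)*1000)
print("far end",[plane(C,p,.026)*1000 for p in [(439,52),(431,175),(429,56),(423,170)]])
w=((hsv[...,1]<25)&(hsv[...,2]>215)).astype(np.uint8); w[:50]=0;w[175:]=0;w[:,:209]=0;w[:,425:]=0
n,l,s,c=cv2.connectedComponentsWithStats(w)
for i in range(1,n):
    if s[i,4]>20: print("chip",c[i],s[i,4],plane(C,c[i],.024)*1000)
E
```

```text
[278  72  35  28 511] rect [455.8 -38. ] [33.5 45.1] 3.0 circ ((455.9718017578125, -37.76322937011719), 26.763750076293945) min [439.1921 -59.9626] max [472.745 -14.77 ]
[355 119  18   9  92] rect [504.   56.1] [ 9.9 23.1] 5.0 circ ((507.21820068359375, 56.37992858886719), 11.6361665725708) min [498.6582  44.7635] max [509.2034  67.9964]
[221 124  34  34 516] rect [ 526.8 -114.6] [44.7 43. ] 16.2 circ ((527.0549926757812, -116.06375122070312), 23.043283462524414) min [ 505.0311 -138.3108] max [549.8339 -93.1202]
TL lip inner top [ 418.818  -157.9027   26.    ]
TL floor edge [ 418.1409 -161.8926   16.    ]
BL floor edge [ 568.8688 -162.387    16.    ]
BL lip inner [ 567.9762 -159.5323   26.    ]
far end [array([414.2566, 150.4303,  26.    ]), array([577.1872, 160.6036,  26.    ]), array([419.0573, 137.9659,  26.    ]), array([569.8926, 148.1919,  26.    ])]
chip [231.25    67.0543] 92 [ 432.0097 -121.9563   24.    ]
chip [340.8028  79.4225] 71 [447.5699  24.2178  24.    ]
chip [220.0722 105.6289] 97 [ 481.0151 -139.1951   24.    ]
chip [314.3452 153.0238] 84 [545.6958  -8.3455  24.    ]
```

```bash
python3 - <<'E'
from h import *
import pickle
C=pickle.load(open("w1.pkl","rb"))
k=lambda u,v:(195+(u+.5)/3.5-.5,35+(v+.5)/3.5-.5)
a=plane(C,k(523,325),.034)*1000;b=plane(C,k(612,292),.034)*1000;d=b-a;psi=np.degrees(np.arctan2(-d[0],d[1]));L=np.linalg.norm(d)
print(a,b,L,psi,(a+b)/2+18*np.array([np.cos(np.radians(psi)),np.sin(np.radians(psi)),0]))
b2=plane(C,k(567,410),.034)*1000;print(b2,np.linalg.norm(b2-a))
for z in(.034,.114):
    for q in [((78,372),(190,362)),((303,157),(412,150)),((580,400),(680,365))]:
        a=plane(C,k(*q[0]),z);b=plane(C,k(*q[1]),z);d=b-a;print(z,a*1000,b*1000,np.degrees(np.arctan2(-d[0],d[1])),np.linalg.norm(d))
# handle-top predicted
for nme,x,y in [("rect",.456,-.038),("round",.527,-.116)]:
    p=proj(C,(x,y,.114));print(nme,(p-np.array([195,35]))*3.5)
E
```

```text
[509.8411  30.074   34.    ] [497.4458  63.8049  34.    ] 35.93631296726318 20.177101438622408 [520.5388  53.1481  34.    ]
[542.7845  49.3418  34.    ] 38.164358422164945
0.034 [ 527.6797 -144.1786   34.    ] [523.8596 -99.982   34.    ] 4.940063919010214 0.04436135447526299
0.034 [448.3535 -55.7289  34.    ] [445.9409 -14.935   34.    ] 3.384595175096397 0.040865262155192504
0.034 [538.8486  54.2405  34.    ] [525.2426  92.6345  34.    ] 19.513151105557245 0.040733543882693804
0.114 [ 520.3964 -129.9654  114.    ] [517.2257 -93.2825 114.    ] 4.940063919010141 0.0368196375925737
0.114 [454.5562 -56.5528 114.    ] [452.5537 -22.694  114.    ] 3.384595175096385 0.03391790355541857
0.114 [529.6665  34.7212 114.    ] [518.3736  66.5879 114.    ] 19.513151105557238 0.03380857824028586
rect [361.3037 160.6198]
round [120.3168 391.1051]
```

Call:
{"fn": "send_rows", "kwargs": {
  "series": [
    [25,0,10,0,0,0,0.2],
    [60,0,25,0,0,0,0.2],
    [100,0,45,0,0,0,0.2],
    [135,0,60,0,0,0,0.2],
    [150,0,70,0,0,0,0.2],
    [155,0,75,0,0,0,0.2],
    [155,0,75,0,0,0,0.2]
  ]
}}

```text
time_s: 2.6
tool_pos: [0.7173, 0.0143, 0.3503]
orientation: [[1.0, -0.001, 0.002], [-0.002, -0.0, 1.0], [-0.001, -1.0, -0.0]]
wrist_force: [0.3, 1.4, 0.6]
gripper_width: 0.0694
```

```bash
python3 - <<'E'
from h import *
import pickle
st()
o=bot.get_obs(); im=bot.snapshot("wrist"); cv2.imwrite("pics/w2.png",im[:,:,::-1]); pickle.dump(cam("wrist",o),open("w2.pkl","wb"))
E
```

```text
2.6 pos [717.3  14.3 350.3] yaw -0.09 yax [-0.0007 -0.0001 -1.    ] F [0.3 1.4 0.6] w 0.0694 q [  14.    29.5   29.    -0.   -89.5 -104.1]
```

View pics/w2.png

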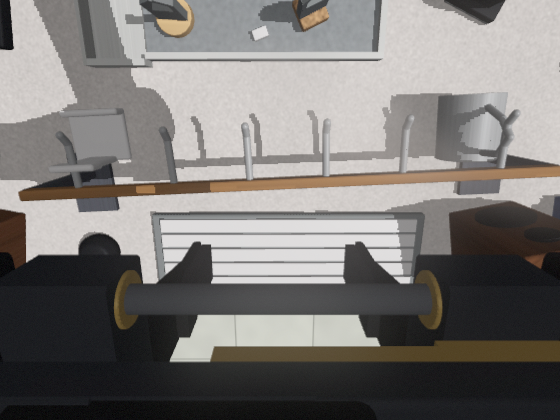

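```bash
python3 - <<'E'
import cv2
a=cv2.imread("pics/w2.png")
cv2.imwrite("pics/w2c.png",cv2.resize(a[100:205,150:430],None,fx=2.8,fy=2.8,interpolation=cv2.INTER_CUBIC))
E
```

```text
(no output)
```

View pics/w2c.png

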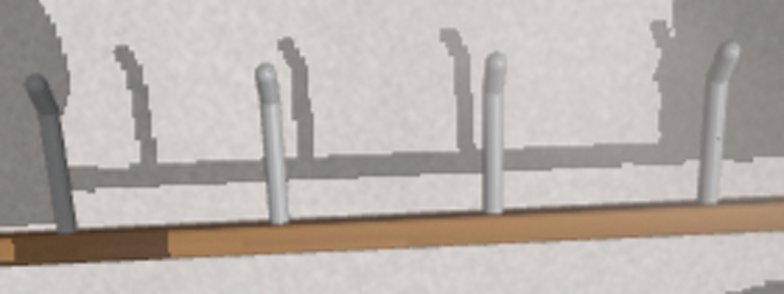

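```bash
python3 - <<'E'
from h import *
import pickle
C=pickle.load(open("w2.pkl","rb"))
k=lambda u,v:(150+(u+.5)/2.8-.5,100+(v+.5)/2.8-.5)
mod=np.array([[-127.5,-42.5,42.5,127.5]]).T
allm=[];allw=[]
for nm,xo,z,pts in [("root",0,.139,[(67,231),(280,221),(494,211),(709,202)]),("bend",-48,.140,[(49,113),(270,102),(494,95),(718,82)]),("tip",-58,.148,[(36,82),(265,70),(496,60),(731,48)])]:
    W=np.array([plane(C,k(*p),z)[:2]*1000 for p in pts]);print(nm,W, np.diff(W[:,1]))
    for i in range(4): allm.append([xo,mod[i,0]]);allw.append(W[i])
A=np.array(allm);B=np.array(allw)
# rigid fit
def fit(A,B):
    ca,cb=A.mean(0),B.mean(0);U,s,Vt=np.linalg.svd((A-ca).T@(B-cb));R=Vt.T@U.T;return R,cb-R@ca
R,t=fit(A,B);print(np.degrees(np.arctan2(R[1,0],R[0,0])),t);print(A@R.T+t-B)
for y in mod[:,0]: print("peg mid",R@[-28,y]+t)
E
```

```text
root [[ 718.2341 -101.2735]
 [ 714.3672  -16.8725]
 [ 710.5237   67.4271]
 [ 707.1001  151.667 ]] [84.401  84.2996 84.2399]
bend [[ 672.1476 -103.7563]
 [ 668.1872  -19.4319]
 [ 665.7374   65.56  ]
 [ 661.0812  149.9873]] [84.3244 84.9919 84.4272]
tip [[ 660.1591 -104.9141]
 [ 656.0026  -20.2132]
 [ 652.5869   64.6778]
 [ 648.4854  150.4823]] [84.7008 84.891  85.8045]
2.520769318520191 [713.1835  25.1657]
[[ 0.5571 -0.9375]
 [ 0.6856 -0.4207]
 [ 0.7906  0.1974]
 [ 0.4757  0.8753]
 [-1.31   -0.5658]
 [-1.088   0.0276]
 [-2.3767 -0.0466]
 [-1.4589  0.4439]
 [ 0.6882  0.1522]
 [ 1.1063  0.3691]
 [ 0.7835  0.3959]
 [ 1.1466 -0.4909]]
peg mid [ 690.8183 -103.4424]
peg mid [687.0798 -18.5247]
peg mid [683.3414  66.3931]
peg mid [679.603  151.3108]
```

```bash
python3 - <<'E'
from h import *
go(.527,-.1155,.17,4.9)
E
```

```text
move [-189.6  181.1 -129.8] [ 0.01 -5.    0.  ]  t 2.6 F [-0.4  0.4  0.8] w 0.0699 pos [716.8  14.  351.1]
```

Call:
{"fn": "send_rows", "kwargs": {
  "series": [
    [-20,10,-15,0,-1,0,0.2],
    [-55,35,-40,0,-2,0,0.2],
    [-90,70,-65,0,-3,0,0.2],
    [-125,110,-88,0,-4,0,0.2],
    [-155,145,-110,0,-5,0,0.2],
    [-178,168,-124,0,-5,0,0.2],
    [-188,178,-130,0,-5,0,0.2],
    [-190,180,-130,0,-5,0,0.2],
    [-190,180,-130,0,-5,0,0.2]
  ]
}}

```text
time_s: 3.55
tool_pos: [0.5275, -0.1154, 0.1722]
orientation: [[0.996, 0.003, -0.086], [0.086, -0.0, 0.996], [0.003, -1.0, -0.001]]
wrist_force: [0.0, -0.2, 0.8]
gripper_width: 0.0695
```

```bash
python3 - <<'E'
from h import *
import pickle
go(.527,-.1155,.065,4.9)
o=bot.get_obs(); im=bot.snapshot("wrist"); cv2.imwrite("pics/w3.png",im[:,:,::-1]); pickle.dump(cam("wrist",o),open("w3.pkl","wb"))
E
```

```text
move [ -0.8 107.2  -0. ] [0.03 0.02 0.17]  t 3.5 F [ 0.  -0.2  0.8] w 0.0695 pos [ 527.5 -115.4  172.2]
```

View pics/w3.png

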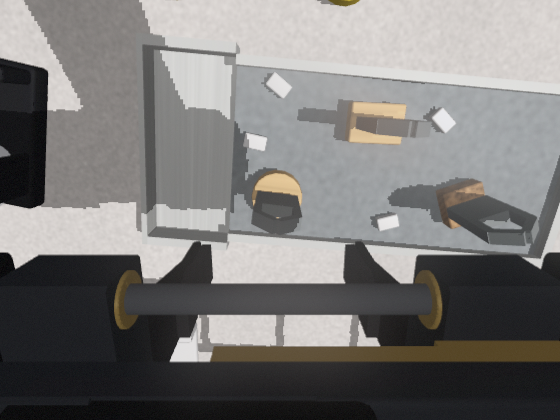

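Call:
{"fn": "send_rows", "kwargs": {
  "series": [
    [0,15,0,0,0,0,0.2],
    [0,40,0,0,0,0,0.2],
    [0,65,0,0,0,0,0.2],
    [0,88,0,0,0,0,0.2],
    [0,102,0,0,0,0,0.2],
    [0,107,0,0,0,0,0.2],
    [0,107,0,0,0,0,0.2]
  ]
}}

```text
time_s: 4.3
tool_pos: [0.5285, -0.1145, 0.0638]
orientation: [[0.996, 0.001, -0.087], [0.087, -0.0, 0.996], [0.001, -1.0, -0.0]]
wrist_force: [0.5, -1.0, 0.3]
gripper_width: 0.0697
```

Call:
{"fn": "send_rows", "kwargs": {
  "series": [
    [0,0,0,0,0,0,0.5],
    [0,0,0,0,0,0,0.7],
    [0,0,0,0,0,0,1],
    [0,0,0,0,0,0,1],
    [0,0,0,0,0,0,1],
    [0,0,0,0,0,0,1],
    [0,0,0,0,0,0,1],
    [0,0,0,0,0,0,1]
  ]
}}

```text
time_s: 5.1
tool_pos: [0.5277, -0.1149, 0.0638]
orientation: [[0.996, 0.001, -0.086], [0.086, -0.0, 0.996], [0.001, -1.0, -0.0]]
wrist_force: [-0.8, -0.5, 2.6]
gripper_width: 0.036
```

```bash
python3 - <<'E'
from h import *
st()
go(.527,-.1155,.22,4.9)
E
```

```text
5.1 pos [ 527.7 -114.9   63.8] yaw 4.95 yax [ 0.0005 -0.0001 -1.    ] F [-0.8 -0.5  2.6] w 0.036 q [  4.9  24.3 -23.6   0.  -42.1 -90. ]
move [  -0.6 -156.2   -0.6] [0.01 0.05 0.03]  t 5.1 F [-0.8 -0.5  2.6] w 0.036 pos [ 527.7 -114.9   63.8]
```

```bash
cat >> h.py <<'E'
def rail(xo,yo):
    a=np.radians(2.52);R=np.array([[np.cos(a),-np.sin(a)],[np.sin(a),np.cos(a)]])
    return (R@[xo,yo]+[713.2,25.2])/1000
PY=[-127.5,-42.5,42.5,127.5]
def gorail(i,out,z): p=rail(-out,PY[i]); go(p[0],p[1],z,2.5)
E
python3 - <<'E'
from h import *
gorail(0,90,.121)
E
```

```text
move [101.6 -57.1  -0. ] [0.01 2.45 0.03]  t 5.1 F [-0.8 -0.5  2.6] w 0.036 pos [ 527.7 -114.9   63.8]
```

Call:
{"fn": "send_rows", "kwargs": {
  "series": [
    [0,-10,0,0,0,0,1],
    [0,-25,0,0,0,0,1],
    [0,-45,0,0,0,0,1],
    [10,-55,0,0,0.5,0,1],
    [30,-57,0,0,1,0,1],
    [55,-57,0,0,1.5,0,1],
    [80,-57,0,0,2,0,1],
    [95,-57,0,0,2.5,0,1],
    [101,-57,0,0,2.5,0,1],
    [102,-57,0,0,2.5,0,1]
  ]
}}

```text
time_s: 6.1
tool_pos: [0.6289, -0.1059, 0.1201]
orientation: [[0.999, -0.001, -0.043], [0.043, 0.0, 0.999], [-0.001, -1.0, 0.0]]
wrist_force: [-0.8, -0.1, -1.2]
gripper_width: 0.0359
```

```bash
python3 - <<'E'
from h import *
import pickle
st();gorail(0,28,.121)
o=bot.get_obs(); im=bot.snapshot("wrist"); pickle.dump(cam("wrist",o),open("w4.pkl","wb"))
s=bot.snapshot("scene")
cv2.imwrite("pics/w4.png",np.vstack([im[150:420],cv2.resize(s[210:345,110:390],(560,270),interpolation=cv2.INTER_CUBIC)])[:,:,::-1]); 
E
```

```text
6.1 pos [ 628.9 -105.9  120.1] yaw 2.45 yax [-0.0011  0.0002 -1.    ] F [-0.8 -0.1 -1.2] w 0.0359 q [  4.9  28.5  -5.9  -0.  -55.7 -92.5]
move [61.9 -1.  -0.2] [-0.01 -0.05 -0.07]  t 6.1 F [-0.8 -0.1 -1.2] w 0.0359 pos [ 628.9 -105.9  120.1]
```

View pics/w4.png

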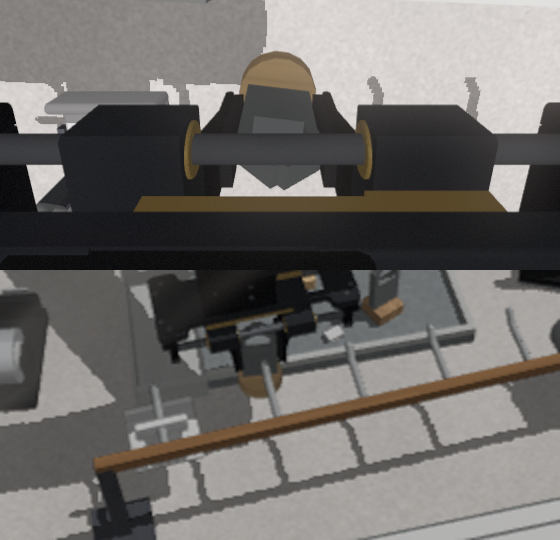

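Call:
{"fn": "send_rows", "kwargs": {
  "series": [
    [5,0,0,0,0,0,1],
    [12,0,0,0,0,0,1],
    [20,0,0,0,0,0,1],
    [28,0,0,0,0,0,1],
    [36,0,0,0,0,0,1],
    [36,0,0,0,0,0,1]
  ]
}}

```text
time_s: 6.8
tool_pos: [0.6663, -0.1044, 0.1202]
orientation: [[0.999, 0.001, -0.043], [0.043, -0.0, 0.999], [0.001, -1.0, -0.0]]
wrist_force: [-0.1, -0.0, -1.8]
gripper_width: 0.0355
```

Call:
{"fn": "send_rows", "kwargs": {
  "series": [
    [8,0,0,0,0,0,1],
    [16,0,0,0,0,0,1],
    [24,0,0,0,0,0,1],
    [26,0,0,0,0,0,1],
    [26,4,0,0,0,0,1],
    [26,8,0,0,0,0,1],
    [26,12,0,0,0,0,1],
    [26,14,0,0,0,0,1],
    [26,14,0,0,0,0,1]
  ]
}}

```text
time_s: 7.7
tool_pos: [0.6906, -0.1034, 0.106]
orientation: [[0.999, -0.001, -0.043], [0.043, -0.0, 0.999], [-0.001, -1.0, 0.0]]
wrist_force: [-0.8, -0.1, -1.7]
gripper_width: 0.0359
```

```bash
python3 - <<'E'
from h import *
st();gorail(0,28,.101)
s=bot.snapshot("scene");t=bot.snapshot("top")
f=lambda a:cv2.resize(a,(560,270),interpolation=cv2.INTER_CUBIC)
cv2.imwrite("pics/w5.png",np.vstack([f(t[110:245,230:510]),f(s[210:345,110:390])])[:,:,::-1]); 
E
```

```text
7.7 pos [ 690.6 -103.4  106. ] yaw 2.44 yax [-0.0011 -0.     -1.    ] F [-0.8 -0.1 -1.7] w 0.0359 q [  4.7  34.6   3.   -0.  -58.5 -92.3]
move [ 0.3  5.  -0. ] [-0.   -0.06 -0.06]  t 7.7 F [-0.8 -0.1 -1.7] w 0.0359 pos [ 690.6 -103.4  106. ]
```

View pics/w5.png

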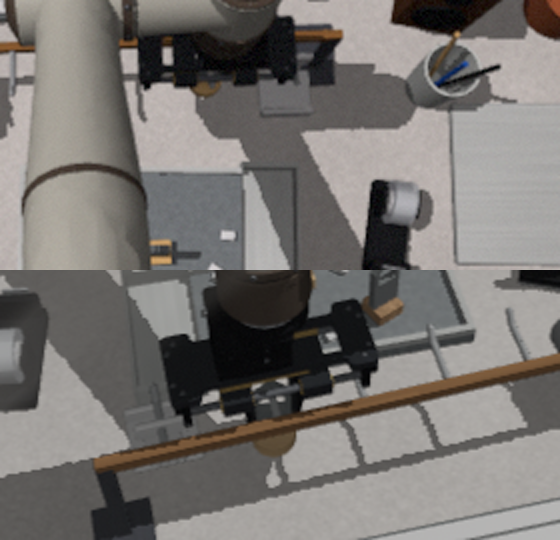

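Call:
{"fn": "send_rows", "kwargs": {
  "series": [
    [0,2,0,0,0,0,1],
    [0,3,0,0,0,0,1],
    [0,4,0,0,0,0,1],
    [0,5,0,0,0,0,1],
    [0,5,0,0,0,0,1]
  ]
}}

```text
time_s: 8.3
tool_pos: [0.691, -0.1034, 0.1014]
orientation: [[0.999, -0.0, -0.043], [0.043, -0.0, 0.999], [-0.0, -1.0, -0.0]]
wrist_force: [0.2, -1.2, -0.7]
gripper_width: 0.0357
```

Call:
{"fn": "send_rows", "kwargs": {
  "series": [
    [0,1,0,0,0,0,1],
    [0,2,0,0,0,0,1],
    [0,2,0,0,0,0,1]
  ]
}}

```text
time_s: 8.6
tool_pos: [0.6915, -0.1038, 0.1004]
orientation: [[0.999, 0.001, -0.043], [0.043, -0.001, 0.999], [0.001, -1.0, -0.001]]
wrist_force: [0.5, -1.6, 2.3]
gripper_width: 0.0361
```

Call:
{"fn": "send_rows", "kwargs": {
  "series": [
    [0,0.5,0,0,0,0,0.9],
    [0,0.5,0,0,0,0,0.57],
    [0,0.5,0,0,0,0,0.54],
    [0,0.5,0,0,0,0,0.5],
    [0,0.5,0,0,0,0,0.45],
    [0,0.5,0,0,0,0,0.4],
    [0,0.5,0,0,0,0,0.4],
    [0,0.5,0,0,0,0,0.4],
    [0,0.5,0,0,0,0,0.4]
  ]
}}

```text
time_s: 9.5
tool_pos: [0.691, -0.1034, 0.099]
orientation: [[0.999, -0.0, -0.043], [0.043, 0.0, 0.999], [-0.0, -1.0, 0.0]]
wrist_force: [-0.4, 0.4, -0.9]
gripper_width: 0.0525
```

Call:
{"fn": "send_rows", "kwargs": {
  "series": [
    [0,-8,0,0,0,0,0.4],
    [0,-25,0,0,0,0,0.4],
    [0,-50,0,0,0,0,0.4],
    [0,-85,0,0,0,0,0.4],
    [0,-115,0,0,0,0,0.4],
    [-20,-125,0,0,0,0,0.3],
    [-60,-125,0,0,0,0,0.2],
    [-100,-125,0,0,0,0,0.2],
    [-130,-125,0,0,0,0,0.2],
    [-140,-125,0,0,0,0,0.2]
  ]
}}

```text
time_s: 10.5
tool_pos: [0.5486, -0.1096, 0.2255]
orientation: [[0.999, 0.001, -0.042], [0.042, 0.0, 0.999], [0.001, -1.0, 0.0]]
wrist_force: [0.2, 0.5, 0.4]
gripper_width: 0.0693
```

```bash
python3 - <<'E'
from h import *
st();go(.456,-.038,.17,3.2)
s=bot.snapshot("scene");t=bot.snapshot("top")
f=lambda a:cv2.resize(a,(560,270),interpolation=cv2.INTER_CUBIC)
cv2.imwrite("pics/w6.png",np.vstack([f(t[110:245,230:510]),f(s[210:345,110:390])])[:,:,::-1]); 
E
```

```text
10.5 pos [ 548.6 -109.6  225.5] yaw 2.43 yax [ 0.001   0.0003 -1.    ] F [0.2 0.5 0.4] w 0.0693 q [  5.3  15.9  -9.4  -0.  -64.7 -92.9]
move [-89.6  55.5  75.5] [-0.01 -0.77  0.06]  t 10.5 F [0.2 0.5 0.4] w 0.0693 pos [ 548.6 -109.6  225.5]
```

View pics/w6.png

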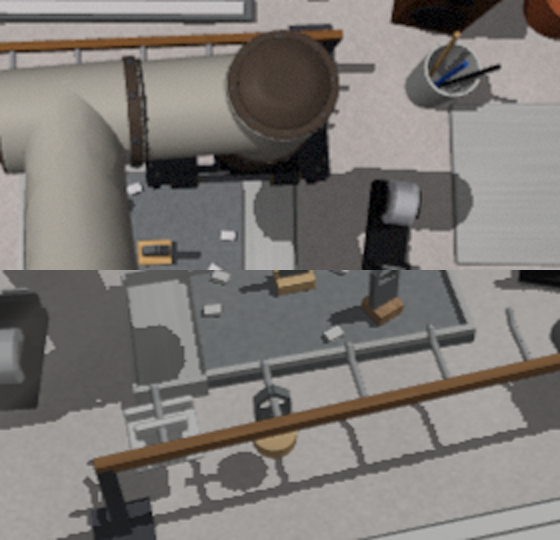

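Call:
{"fn": "send_rows", "kwargs": {
  "series": [
    [-10,5,8,0,0,0,0.2],
    [-30,18,25,0,0,0,0.2],
    [-55,33,45,0,0,0,0.2],
    [-75,45,63,0,-0.5,0,0.2],
    [-86,53,73,0,-0.8,0,0.2],
    [-90,56,76,0,-0.8,0,0.2],
    [-90,56,76,0,-0.8,0,0.2],
    [-90,56,76,0,-0.8,0,0.2]
  ]
}}

```text
time_s: 11.4
tool_pos: [0.4597, -0.0372, 0.1686]
orientation: [[0.998, 0.002, -0.057], [0.057, -0.0, 0.998], [0.002, -1.0, -0.0]]
wrist_force: [0.3, -0.1, 0.3]
gripper_width: 0.0693
```

```bash
python3 - <<'E'
from h import *
import pickle
st();go(.456,-.038,.064,3.2)
o=bot.get_obs(); im=bot.snapshot("wrist"); cv2.imwrite("pics/w7.png",im[:,:,::-1]); pickle.dump(cam("wrist",o),open("w7.pkl","wb"))
E
```

```text
11.4 pos [459.7 -37.2 168.6] yaw 3.25 yax [ 0.0016 -0.0001 -1.    ] F [ 0.3 -0.1  0.3] w 0.0693 q [  15.7    9.5  -27.     0.   -53.4 -102.4]
move [ -3.9 104.6  -0.6] [0.01 0.05 0.09]  t 11.4 F [ 0.3 -0.1  0.3] w 0.0693 pos [459.7 -37.2 168.6]
```

View pics/w7.png

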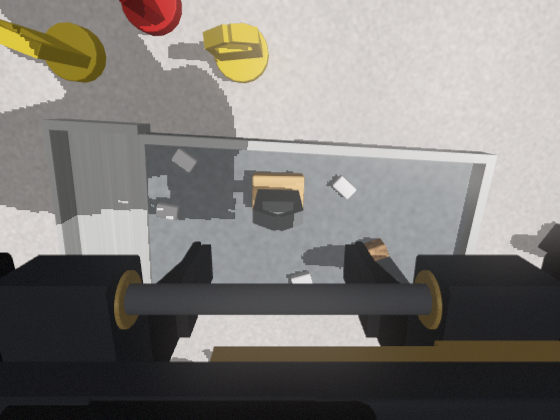

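Call:
{"fn": "send_rows", "kwargs": {
  "series": [
    [-2,15,0,0,0,0,0.2],
    [-4,40,0,0,0,0,0.2],
    [-4,65,0,0,0,0,0.2],
    [-4,88,0,0,0,0,0.2],
    [-4,101,0,0,0,0,0.2],
    [-4,105,0,0,0,0,0.2],
    [-4,105,0,0,0,0,0.2]
  ]
}}

```text
time_s: 12.15
tool_pos: [0.4546, -0.0378, 0.0629]
orientation: [[0.998, -0.0, -0.056], [0.056, -0.0, 0.998], [-0.0, -1.0, -0.0]]
wrist_force: [0.8, -0.3, 0.9]
gripper_width: 0.0695
```

Call:
{"fn": "send_rows", "kwargs": {
  "series": [
    [0,0,0,0,0,0,0.5],
    [0,0,0,0,0,0,0.7],
    [0,0,0,0,0,0,1],
    [0,0,0,0,0,0,1],
    [0,0,0,0,0,0,1],
    [0,0,0,0,0,0,1],
    [0,0,0,0,0,0,1],
    [0,0,0,0,0,0,1]
  ]
}}

```text
time_s: 12.95
tool_pos: [0.4541, -0.0375, 0.0633]
orientation: [[0.998, 0.0, -0.057], [0.057, 0.0, 0.998], [0.0, -1.0, -0.0]]
wrist_force: [-1.1, 0.5, 3.5]
gripper_width: 0.0357
```

```bash
python3 - <<'E'
from h import *
st();gorail(1,90,.12)
E
```

```text
12.95 pos [454.1 -37.5  63.3] yaw 3.26 yax [ 0.0003  0.     -1.    ] F [-1.1  0.5  3.5] w 0.0357 q [  15.8   17.8  -35.2    0.   -37.  -102.6]
move [171.7 -56.7   6.5] [0.   0.76 0.02]  t 12.9 F [-1.1  0.5  3.5] w 0.0357 pos [454.1 -37.5  63.3]
```

Call:
{"fn": "send_rows", "kwargs": {
  "series": [
    [0,-10,0,0,0,0,1],
    [0,-25,0,0,0,0,1],
    [0,-45,0,0,0,0,1],
    [10,-56,0,0,0,0,1],
    [35,-56,1,0,0.3,0,1],
    [70,-56,3,0,0.5,0,1],
    [105,-56,4,0,0.7,0,1],
    [140,-56,6,0,0.8,0,1],
    [165,-56,6,0,0.8,0,1],
    [171,-56,6,0,0.8,0,1]
  ]
}}

```text
time_s: 13.95
tool_pos: [0.6265, -0.0216, 0.1185]
orientation: [[0.999, 0.0, -0.043], [0.043, -0.0, 0.999], [0.0, -1.0, -0.0]]
wrist_force: [-0.2, -0.5, -2.1]
gripper_width: 0.0355
```

```bash
python3 - <<'E'
from h import *
st();gorail(1,90,.12);gorail(1,28,.1195)
im=bot.snapshot("wrist"); s=bot.snapshot("scene")
cv2.imwrite("pics/w8.png",np.vstack([im[150:420],cv2.resize(s[210:345,110:390],(560,270),interpolation=cv2.INTER_CUBIC)])[:,:,::-1]); 
E
```

```text
13.95 pos [626.5 -21.6 118.5] yaw 2.44 yax [ 0.0005 -0.0001 -1.    ] F [-0.2 -0.5 -2.1] w 0.0355 q [  12.8   27.6   -7.7    0.   -54.6 -100.4]
move [-1.3 -1.5  0.4] [ 0.01 -0.06  0.03]  t 13.9 F [-0.2 -0.5 -2.1] w 0.0355 pos [626.5 -21.6 118.5]
move [60.7 -1.   0.5] [ 0.01 -0.06  0.03]  t 13.9 F [-0.2 -0.5 -2.1] w 0.0355 pos [626.5 -21.6 118.5]
```

View pics/w8.png

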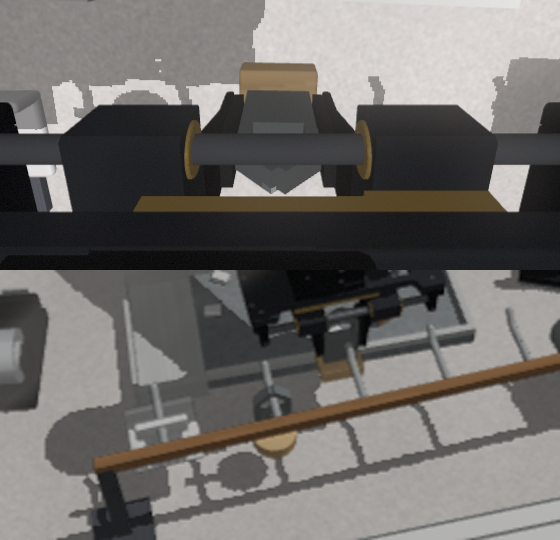

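Call:
{"fn": "send_rows", "kwargs": {
  "series": [
    [5,-1,0,0,0,0,1],
    [12,-1,0,0,0,0,1],
    [20,-1,0,0,0,0,1],
    [28,-1,0,0,0,0,1],
    [36,-1,0,0,0,0,1],
    [36,-1,0,0,0,0,1]
  ]
}}

```text
time_s: 14.65
tool_pos: [0.6615, -0.0202, 0.1198]
orientation: [[0.999, 0.001, -0.043], [0.043, -0.0, 0.999], [0.001, -1.0, -0.0]]
wrist_force: [-1.0, -0.3, -1.9]
gripper_width: 0.036
```

Call:
{"fn": "send_rows", "kwargs": {
  "series": [
    [8,0,0,0,0,0,1],
    [16,0,0,0,0,0,1],
    [23,0,0,0,0,0,1],
    [25,0,0,0,0,0,1],
    [25,4,0,0,0,0,1],
    [25,8,0,0,0,0,1],
    [25,12,0,0,0,0,1],
    [25,15,0,0,0,0,1],
    [25,16,0,0,0,0,1],
    [25,16,0,0,0,0,1]
  ]
}}

```text
time_s: 15.65
tool_pos: [0.6852, -0.0192, 0.1039]
orientation: [[0.999, -0.0, -0.043], [0.043, -0.0, 0.999], [-0.0, -1.0, -0.0]]
wrist_force: [-0.2, -0.5, -1.1]
gripper_width: 0.0358
```

Call:
{"fn": "send_rows", "kwargs": {
  "series": [
    [0,1,0,0,0,0,1],
    [0,2,0,0,0,0,1],
    [0,3,0,0,0,0,1],
    [0,3,0,0,0,0,1]
  ]
}}

```text
time_s: 16.05
tool_pos: [0.6852, -0.0192, 0.1009]
orientation: [[0.999, -0.0, -0.043], [0.043, 0.0, 0.999], [-0.0, -1.0, 0.0]]
wrist_force: [0.6, 0.1, -2.1]
gripper_width: 0.0356
```

Call:
{"fn": "send_rows", "kwargs": {
  "series": [
    [0,1,0,0,0,0,1],
    [0,2,0,0,0,0,1],
    [0,2,0,0,0,0,1]
  ]
}}

```text
time_s: 16.35
tool_pos: [0.6858, -0.0189, 0.0999]
orientation: [[0.999, 0.002, -0.043], [0.043, 0.0, 0.999], [0.002, -1.0, 0.0]]
wrist_force: [-0.7, 1.7, 1.2]
gripper_width: 0.0359
```

Contact begins; release and retreat.

Call:
{"fn": "send_rows", "kwargs": {
  "series": [
    [0,0.5,0,0,0,0,0.9],
    [0,0.5,0,0,0,0,0.57],
    [0,0.5,0,0,0,0,0.54],
    [0,0.5,0,0,0,0,0.5],
    [0,0.5,0,0,0,0,0.45],
    [0,0.5,0,0,0,0,0.4],
    [0,0.5,0,0,0,0,0.4],
    [0,0.5,0,0,0,0,0.4],
    [0,0.5,0,0,0,0,0.4]
  ]
}}

```text
time_s: 17.25
tool_pos: [0.6853, -0.0192, 0.0985]
orientation: [[0.999, -0.0, -0.043], [0.043, -0.0, 0.999], [-0.0, -1.0, -0.0]]
wrist_force: [-0.1, -0.1, 0.3]
gripper_width: 0.0519
```

Call:
{"fn": "send_rows", "kwargs": {
  "series": [
    [0,-8,0,0,0,0,0.4],
    [0,-25,0,0,0,0,0.4],
    [0,-50,0,0,0,0,0.4],
    [0,-85,0,0,0,0,0.4],
    [0,-115,0,0,0,0,0.4],
    [-20,-125,10,0,-3,0,0.3],
    [-60,-125,30,0,-7,0,0.2],
    [-100,-125,45,0,-10,0,0.2],
    [-130,-125,55,0,-13,0,0.2],
    [-140,-125,60,0,-14,0,0.2]
  ]
}}

```text
time_s: 18.25
tool_pos: [0.5405, 0.0351, 0.225]
orientation: [[0.958, 0.001, -0.285], [0.285, 0.001, 0.958], [0.001, -1.0, 0.0]]
wrist_force: [0.8, 0.2, 0.6]
gripper_width: 0.0688
```

```bash
python3 - <<'E'
from h import *
st();go(.521,.053,.17,20)
s=bot.snapshot("scene");im=bot.snapshot("wrist")
cv2.imwrite("pics/w9.png",np.vstack([im[:300],cv2.resize(s[210:345,110:390],(560,270),interpolation=cv2.INTER_CUBIC)])[:,:,::-1]); 
E
```

```text
18.25 pos [540.5  35.1 225. ] yaw 16.58 yax [ 0.001   0.0007 -1.    ] F [0.8 0.2 0.6] w 0.0688 q [ 20.9  14.1 -11.9  -0.  -63.9 -94.3]
move [-13.6  55.   22.6] [-0.02 -3.42  0.07]  t 18.2 F [0.8 0.2 0.6] w 0.0688 pos [540.5  35.1 225. ]
```

View pics/w9.png

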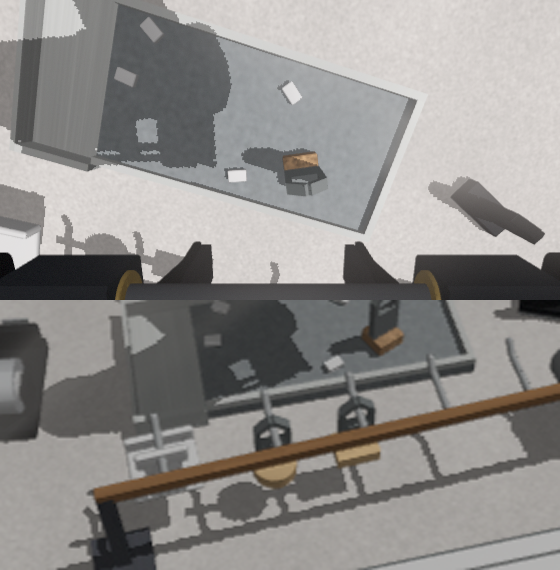

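Call:
{"fn": "send_rows", "kwargs": {
  "series": [
    [-4,10,8,0,-1,0,0.2],
    [-9,30,16,0,-2,0,0.2],
    [-13,47,22,0,-3,0,0.2],
    [-14,54,23,0,-3.5,0,0.2],
    [-14,55,23,0,-3.5,0,0.2],
    [-14,55,23,0,-3.5,0,0.2]
  ]
}}

```text
time_s: 18.95
tool_pos: [0.5239, 0.0528, 0.1685]
orientation: [[0.94, 0.0, -0.341], [0.341, -0.0, 0.94], [0.0, -1.0, -0.0]]
wrist_force: [-0.5, 0.0, -0.1]
gripper_width: 0.0697
```

```bash
python3 - <<'E'
from h import *
import pickle
st();go(.521,.053,.064,20)
o=bot.get_obs(); im=bot.snapshot("wrist"); cv2.imwrite("pics/w10.png",im[:,:,::-1]); pickle.dump(cam("wrist",o),open("w10.pkl","wb"))
E
```

```text
18.95 pos [523.9  52.8 168.5] yaw 19.93 yax [ 0.0004 -0.0004 -1.    ] F [-0.5  0.  -0.1] w 0.0697 q [ 23.4  15.7 -18.6   0.  -55.7 -93.5]
move [ -2.7 104.5   1.2] [ 0.03 -0.07  0.01]  t 18.9 F [-0.5  0.  -0.1] w 0.0697 pos [523.9  52.8 168.5]
```

View pics/w10.png

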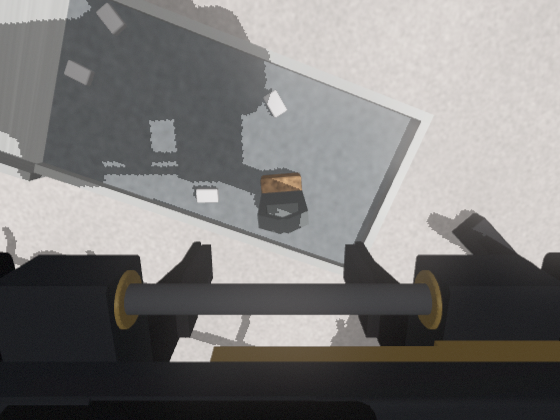

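Call:
{"fn": "send_rows", "kwargs": {
  "series": [
    [-1,15,2,0,0,0,0.2],
    [-2,40,3,0,0,0,0.2],
    [-2,65,3,0,0,0,0.2],
    [-2,88,3,0,0,0,0.2],
    [-2,101,3,0,0,0,0.2],
    [-2,105,3,0,0,0,0.2],
    [-2,105,3,0,0,0,0.2]
  ]
}}

```text
time_s: 19.7
tool_pos: [0.5206, 0.055, 0.0637]
orientation: [[0.94, 0.0, -0.341], [0.341, -0.0, 0.94], [0.0, -1.0, -0.0]]
wrist_force: [0.3, -0.3, 0.3]
gripper_width: 0.0695
```

Call:
{"fn": "send_rows", "kwargs": {
  "series": [
    [0,0,0,0,0,0,0.5],
    [0,0,0,0,0,0,0.7],
    [0,0,0,0,0,0,1],
    [0,0,0,0,0,0,1],
    [0,0,0,0,0,0,1],
    [0,0,0,0,0,0,1],
    [0,0,0,0,0,0,1],
    [0,0,0,0,0,0,1]
  ]
}}

```text
time_s: 20.5
tool_pos: [0.5201, 0.0551, 0.0638]
orientation: [[0.94, 0.0, -0.341], [0.341, 0.0, 0.94], [0.0, -1.0, -0.0]]
wrist_force: [-0.8, 0.8, 2.7]
gripper_width: 0.0359
```

```bash
python3 - <<'E'
from h import *
st();gorail(2,90,.12)
E
```

```text
20.5 pos [520.1  55.1  63.8] yaw 19.96 yax [ 0.0003  0.0001 -1.    ] F [-0.8  0.8  2.7] w 0.0359 q [ 23.8  23.  -25.9   0.  -41.  -93.9]
move [ 98.1 -56.2 -26.5] [-0.   17.46  0.02]  t 20.5 F [-0.8  0.8  2.7] w 0.0359 pos [520.1  55.1  63.8]
```

Call:
{"fn": "send_rows", "kwargs": {
  "series": [
    [0,-10,0,0,0,0,1],
    [0,-25,0,0,0,0,1],
    [0,-45,0,0,1,0,1],
    [5,-56,-1,0,4,0,1],
    [20,-56,-5,0,7,0,1],
    [45,-56,-11,0,10,0,1],
    [70,-56,-18,0,13,0,1],
    [90,-56,-24,0,16,0,1],
    [97,-56,-26,0,17.5,0,1],
    [98,-56,-26,0,17.5,0,1]
  ]
}}

```text
time_s: 21.5
tool_pos: [0.621, 0.0638, 0.119]
orientation: [[0.999, -0.001, -0.042], [0.042, -0.0, 0.999], [-0.001, -1.0, -0.0]]
wrist_force: [-0.7, -0.8, -2.0]
gripper_width: 0.0356
```

```bash
python3 - <<'E'
from h import *
st();gorail(2,90,.12);gorail(2,28,.12)
im=bot.snapshot("wrist"); s=bot.snapshot("scene")
cv2.imwrite("pics/w11.png",np.vstack([im[150:420],cv2.resize(s[210:345,110:390],(560,270),interpolation=cv2.INTER_CUBIC)])[:,:,::-1]); 
E
```

```text
21.5 pos [621.   63.8 119. ] yaw 2.42 yax [-0.0013 -0.0002 -1.    ] F [-0.7 -0.8 -2. ] w 0.0356 q [  20.7   27.4   -8.    -0.   -54.6 -108.3]
move [ 0.4 -1.  -0.1] [ 0.01 -0.08 -0.08]  t 21.5 F [-0.7 -0.8 -2. ] w 0.0356 pos [621.   63.8 119. ]
move [62.4 -1.1 -0. ] [ 0.01 -0.08 -0.08]  t 21.5 F [-0.7 -0.8 -2. ] w 0.0356 pos [621.   63.8 119. ]
```

View pics/w11.png

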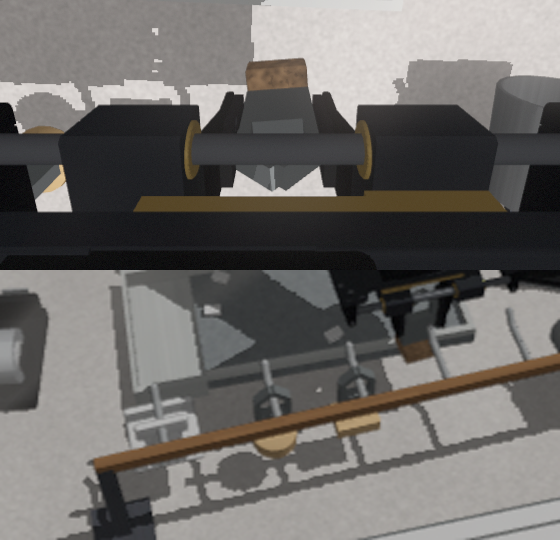

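Call:
{"fn": "send_rows", "kwargs": {
  "series": [
    [5,-1,0,0,0,0,1],
    [12,-1,0,0,0,0,1],
    [20,-1,0,0,0,0,1],
    [28,-1,0,0,0,0,1],
    [36,-1,0,0,0,0,1],
    [36,-1,0,0,0,0,1]
  ]
}}

```text
time_s: 22.2
tool_pos: [0.6582, 0.0656, 0.1202]
orientation: [[0.999, 0.0, -0.043], [0.043, -0.0, 0.999], [0.0, -1.0, -0.0]]
wrist_force: [0.5, -0.6, -2.8]
gripper_width: 0.0357
```

Call:
{"fn": "send_rows", "kwargs": {
  "series": [
    [8,0,0,0,0,0,1],
    [16,0,0,0,0,0,1],
    [24,0,0,0,0,0,1],
    [26,0,0,0,0,0,1],
    [26,4,0,0,0,0,1],
    [26,8,0,0,0,0,1],
    [26,12,0,0,0,0,1],
    [26,15,0,0,0,0,1],
    [26,16,0,0,0,0,1],
    [26,16,0,0,0,0,1]
  ]
}}

```text
time_s: 23.2
tool_pos: [0.6828, 0.0666, 0.1043]
orientation: [[0.999, -0.0, -0.043], [0.043, -0.0, 0.999], [-0.0, -1.0, -0.0]]
wrist_force: [-0.9, -0.4, -1.3]
gripper_width: 0.0357
```

Call:
{"fn": "send_rows", "kwargs": {
  "series": [
    [0,1,0,0,0,0,1],
    [0,2,0,0,0,0,1],
    [0,3,0,0,0,0,1],
    [0,4,0,0,0,0,1],
    [0,4,0,0,0,0,1]
  ]
}}

```text
time_s: 23.7
tool_pos: [0.683, 0.0666, 0.1006]
orientation: [[0.999, 0.0, -0.043], [0.043, 0.0, 0.999], [0.0, -1.0, -0.0]]
wrist_force: [-0.1, 0.4, -1.6]
gripper_width: 0.036
```

Call:
{"fn": "send_rows", "kwargs": {
  "series": [
    [0,1,0,0,0,0,1],
    [0,1.5,0,0,0,0,1],
    [0,1.5,0,0,0,0,1]
  ]
}}

```text
time_s: 24.0
tool_pos: [0.6833, 0.0666, 0.1002]
orientation: [[0.999, 0.001, -0.043], [0.043, -0.0, 0.999], [0.001, -1.0, -0.0]]
wrist_force: [-1.7, -0.3, 3.8]
gripper_width: 0.0357
```

Call:
{"fn": "send_rows", "kwargs": {
  "series": [
    [0,0,0,0,0,0,0.9],
    [0,0,0,0,0,0,0.57],
    [0,0,0,0,0,0,0.54],
    [0,0,0,0,0,0,0.5],
    [0,0,0,0,0,0,0.45],
    [0,0,0,0,0,0,0.4],
    [0,0,0,0,0,0,0.4],
    [0,0,0,0,0,0,0.4],
    [0,0,0,0,0,0,0.4]
  ]
}}

```text
time_s: 24.9
tool_pos: [0.683, 0.0667, 0.099]
orientation: [[0.999, 0.0, -0.043], [0.043, 0.0, 0.999], [0.0, -1.0, 0.0]]
wrist_force: [0.2, 1.1, -1.0]
gripper_width: 0.0518
```

Call:
{"fn": "send_rows", "kwargs": {
  "series": [
    [0,-8,0,0,0,0,0.4],
    [0,-25,0,0,0,0,0.4],
    [0,-50,0,0,0,0,0.4],
    [0,-85,0,0,0,0,0.4],
    [0,-115,0,0,0,0,0.4],
    [-20,-125,10,0,0,0,0.3],
    [-60,-125,40,0,0,0,0.2],
    [-95,-125,70,0,0,0,0.2],
    [-115,-125,90,0,0,0,0.2],
    [-120,-125,100,0,0,0,0.2]
  ]
}}

```text
time_s: 25.9
tool_pos: [0.557, 0.1627, 0.2256]
orientation: [[0.999, 0.001, -0.045], [0.045, 0.001, 0.999], [0.001, -1.0, 0.001]]
wrist_force: [0.7, -0.3, 0.1]
gripper_width: 0.0694
```

```bash
python3 - <<'E'
from h import *
import pickle
st()
o=bot.get_obs();im=bot.snapshot("wrist");s=bot.snapshot("scene");pickle.dump(cam("wrist",o),open("w12.pkl","wb"));cv2.imwrite("pics/w12r.png",im[:,:,::-1])
cv2.imwrite("pics/w12.png",np.vstack([im[:300],cv2.resize(s[210:345,110:390],(560,270),interpolation=cv2.INTER_CUBIC)])[:,:,::-1]); 
E
```

```text
25.9 pos [557.  162.7 225.6] yaw 2.58 yax [ 0.0013  0.001  -1.    ] F [ 0.7 -0.3  0.1] w 0.0694 q [  32.3   17.9   -6.5   -0.   -65.5 -119.7]
```

View pics/w12.png

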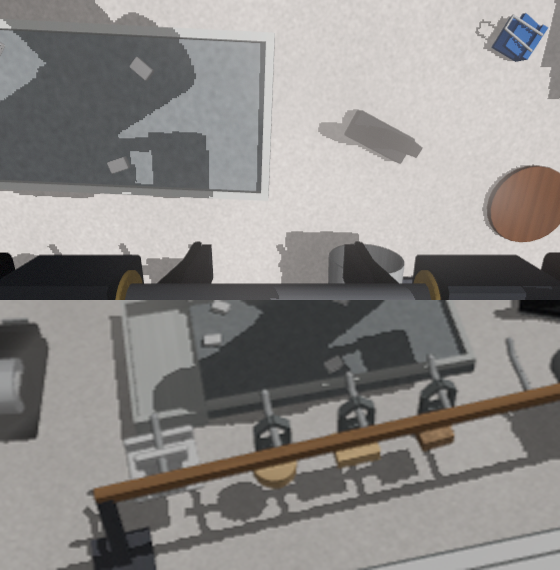

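```bash
python3 - <<'E'
import cv2
a=cv2.imread("pics/w12r.png")
cv2.imwrite("pics/w12c.png",cv2.resize(a[90:180,310:440],None,fx=6,fy=6,interpolation=cv2.INTER_CUBIC))
E
```

```text
(no output)
```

View pics/w12c.png

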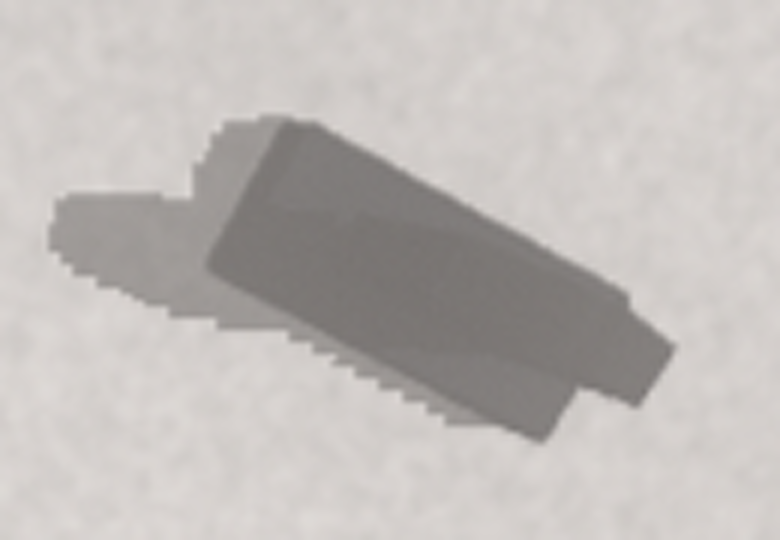

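```bash
python3 - <<'E'
from h import *
import pickle
C=pickle.load(open("w12.pkl","rb"))
k=lambda u,v:(310+(u+.5)/6-.5,90+(v+.5)/6-.5)
P=[plane(C,k(*p),.018)*1000 for p in [(316,124),(628,295),(545,440),(236,272)]]
Q=[plane(C,k(*p),.0)*1000 for p in [(285,119),(209,268)]]
print(P,Q); 
for a,b in [(0,1),(3,2),(1,2)]:
    d=P[b]-P[a];print(np.linalg.norm(d),np.degrees(np.arctan2(-d[0],d[1])))
d=Q[1]-Q[0];print("short",np.linalg.norm(d),np.degrees(np.arctan2(-d[0],d[1])))
c=(P[0]+P[2])/2;print("center",c)
# from right side TR,BR midpoint minus 34 along
m=(P[1]+P[2])/2; a=np.radians(-29); print(m-34*np.array([-np.sin(a),np.cos(a),0])); m=(Q[0]+Q[1])/2;print(m+34*np.array([-np.sin(a),np.cos(a),0]))
E
```

```text
[array([478.0833, 246.6328,  18.    ]), array([504.4909, 304.9869,  18.    ]), array([530.6774, 294.149 ,  18.    ]), array([503.6171, 235.4749,  18.    ])] [array([477.4023, 245.3137,   0.    ]), array([504.3226, 234.2488,   0.    ])]
64.05130245831919 -24.348681273708447
64.61350823988388 -24.759058559852406
28.340736727261998 -112.48346983164716
short 29.105534109287845 -112.34396960299989
center [504.3804 270.3909  18.    ]
[501.1006 269.8309  18.    ]
[507.346  269.5183   0.    ]
```

```bash
python3 - <<'E'
from h import *
go(.5043,.2697,.155,-23.5)
E
```

```text
move [-49.6  70.2 109.4] [-0.06 26.08  0.09]  t 26.0 F [ 0.5 -0.  -0.2] w 0.0692 pos [558.7 162.6 225.2]
```

Call:
{"fn": "send_rows", "kwargs": {
  "series": [
    [-5,5,10,0,3,0,0.2],
    [-15,18,32,0,8,0,0.2],
    [-28,36,60,0,14,0,0.2],
    [-40,54,88,0,20,0,0.2],
    [-47,66,104,0,24,0,0.2],
    [-50,70,109,0,26,0,0.2],
    [-50,70,109,0,26,0,0.2],
    [-50,70,109,0,26,0,0.2]
  ]
}}

```text
time_s: 26.8
tool_pos: [0.5053, 0.2678, 0.1541]
orientation: [[0.917, 0.0, 0.4], [-0.4, -0.0, 0.917], [0.0, -1.0, -0.0]]
wrist_force: [-0.6, 0.6, -0.2]
gripper_width: 0.0693
```

```bash
python3 - <<'E'
from h import *
import pickle
st();go(.5043,.2697,.048,-23.5)
o=bot.get_obs(); im=bot.snapshot("wrist"); cv2.imwrite("pics/w13.png",im[:,:,::-1]); pickle.dump(cam("wrist",o),open("w13.pkl","wb"))
E
```

```text
26.8 pos [505.3 267.8 154.1] yaw -23.55 yax [ 0.0003 -0.0003 -1.    ] F [-0.6  0.6 -0.2] w 0.0693 q [  44.2   20.7  -13.4    0.   -55.9 -157.7]
move [ -1.7 106.1   1.4] [ 0.01 -0.05  0.02]  t 26.8 F [-0.6  0.6 -0.2] w 0.0693 pos [505.3 267.8 154.1]
```

View pics/w13.png

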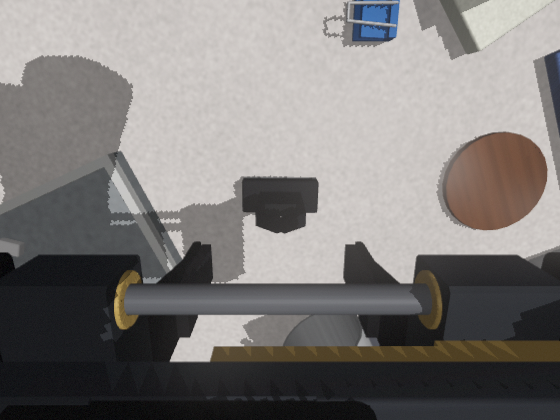

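Call:
{"fn": "send_rows", "kwargs": {
  "series": [
    [-1,15,1,0,0,0,0.2],
    [-1,40,2,0,0,0,0.2],
    [-1,65,2,0,0,0,0.2],
    [-1,88,2,0,0,0,0.2],
    [-1,101,2,0,0,0,0.2],
    [-1,106,2,0,0,0,0.2],
    [-1,106,2,0,0,0,0.2]
  ]
}}

```text
time_s: 27.55
tool_pos: [0.5045, 0.2702, 0.0481]
orientation: [[0.917, 0.0, 0.4], [-0.4, -0.0, 0.917], [0.0, -1.0, -0.0]]
wrist_force: [0.0, 0.7, 0.5]
gripper_width: 0.0697
```

Call:
{"fn": "send_rows", "kwargs": {
  "series": [
    [0,0,0,0,0,0,0.5],
    [0,0,0,0,0,0,0.7],
    [0,0,0,0,0,0,1],
    [0,0,0,0,0,0,1],
    [0,0,0,0,0,0,1],
    [0,0,0,0,0,0,1],
    [0,0,0,0,0,0,1],
    [0,0,0,0,0,0,1]
  ]
}}

```text
time_s: 28.35
tool_pos: [0.5041, 0.2705, 0.0483]
orientation: [[0.917, 0.0, 0.399], [-0.399, 0.0, 0.917], [0.0, -1.0, 0.0]]
wrist_force: [-1.2, -0.3, 3.0]
gripper_width: 0.0358
```

```bash
python3 - <<'E'
from h import *
st();go(.494,.11,.16,90);go(.5,.23,.18,0)
E
```

```text
28.35 pos [504.1 270.5  48.3] yaw -23.54 yax [ 0.0002  0.0001 -1.    ] F [-1.2 -0.3  3. ] w 0.0358 q [  44.4   28.1  -19.7    0.   -42.2 -158. ]
move [  54.8 -111.7 -151.1] [   0.   -113.54    0.01]  t 28.4 F [-1.2 -0.3  3. ] w 0.0358 pos [504.1 270.5  48.3]
move [  12.4 -131.7  -38.7] [ -0.01 -23.54   0.01]  t 28.4 F [-1.2 -0.3  3. ] w 0.0358 pos [504.1 270.5  48.3]
```

Call:
{"fn": "send_rows", "kwargs": {
  "series": [
    [0,-10,0,0,0,0,1],
    [0,-30,0,0,0,0,1],
    [0,-60,0,0,0,0,1],
    [0,-90,0,0,-3,0,1],
    [2,-108,-5,0,-9,0,1],
    [5,-112,-15,0,-17,0,1],
    [10,-112,-28,0,-25,0,1],
    [16,-112,-44,0,-33,0,1],
    [22,-112,-60,0,-41,0,1],
    [28,-112,-76,0,-49,0,1]
  ]
}}

```text
time_s: 29.35
tool_pos: [0.4988, 0.1887, 0.16]
orientation: [[0.901, -0.001, -0.435], [0.435, -0.0, 0.901], [-0.001, -1.0, 0.0]]
wrist_force: [0.6, 0.2, -3.3]
gripper_width: 0.0354
```

```bash
python3 - <<'E'
from h import *
st();go(.494,.11,.16,90)
E
```

```text
29.35 pos [498.8 188.7 160. ] yaw 25.76 yax [-0.0009 -0.0002 -1.    ] F [ 0.6  0.2 -3.3] w 0.0354 q [  38.1   16.9  -18.2   -0.   -54.9 -102.4]
move [-38.5  -0.  -68.8] [ -0.04 -64.24  -0.04]  t 29.4 F [ 0.6  0.2 -3.3] w 0.0354 pos [498.8 188.7 160. ]
```

Call:
{"fn": "send_rows", "kwargs": {
  "series": [
    [-4,0,-8,0,-8,0,1],
    [-9,0,-16,0,-16,0,1],
    [-14,0,-25,0,-24,0,1],
    [-19,0,-34,0,-32,0,1],
    [-24,0,-43,0,-40,0,1],
    [-29,0,-52,0,-48,0,1],
    [-34,0,-61,0,-56,0,1],
    [-38,0,-68,0,-63,0,1],
    [-38,0,-69,0,-64,0,1],
    [-38,0,-69,0,-64,0,1]
  ]
}}

```text
time_s: 30.35
tool_pos: [0.4946, 0.1108, 0.1601]
orientation: [[0.012, -0.0, -1.0], [1.0, 0.0, 0.012], [0.0, -1.0, 0.0]]
wrist_force: [0.1, 0.1, -1.2]
gripper_width: 0.0356
```

```bash
python3 - <<'E'
from h import *
import pickle
st();go(.494,.08,.067,90)
o=bot.get_obs();im=bot.snapshot("wrist");s=bot.snapshot("scene");t=bot.snapshot("top");pickle.dump(cam("wrist",o),open("w14.pkl","wb"))
cv2.imwrite("pics/w14.png",np.vstack([im[:300],cv2.resize(s[210:345,110:390],(560,270),interpolation=cv2.INTER_CUBIC)])[:,:,::-1])
cv2.imwrite("pics/w14t.png",cv2.resize(t[110:310,170:450],None,fx=2.8,fy=2.8,interpolation=cv2.INTER_CUBIC)[:,:,::-1])
E
```

```text
30.35 pos [494.6 110.8 160.1] yaw 89.3 yax [-0.0002  0.0001 -1.    ] F [ 0.1  0.1 -1.2] w 0.0356 q [ 31.   14.4 -21.8  -0.  -53.8 -31.7]
move [-30.8  93.1   0.2] [-0.01 -0.7   0.01]  t 30.4 F [ 0.1  0.1 -1.2] w 0.0356 pos [494.6 110.8 160.1]
```

View pics/w14.png

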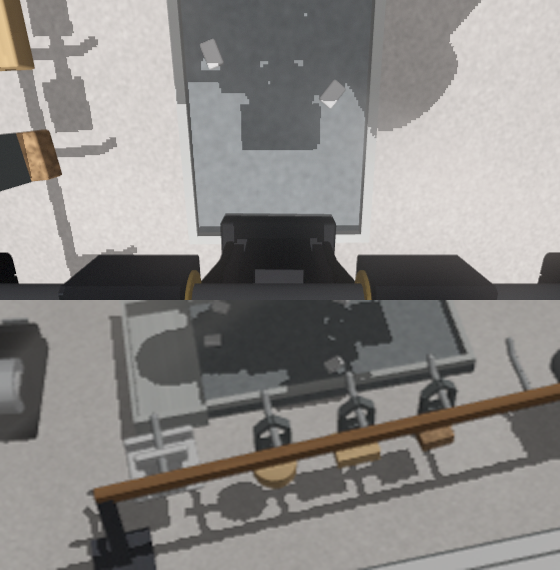

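View pics/w14t.png

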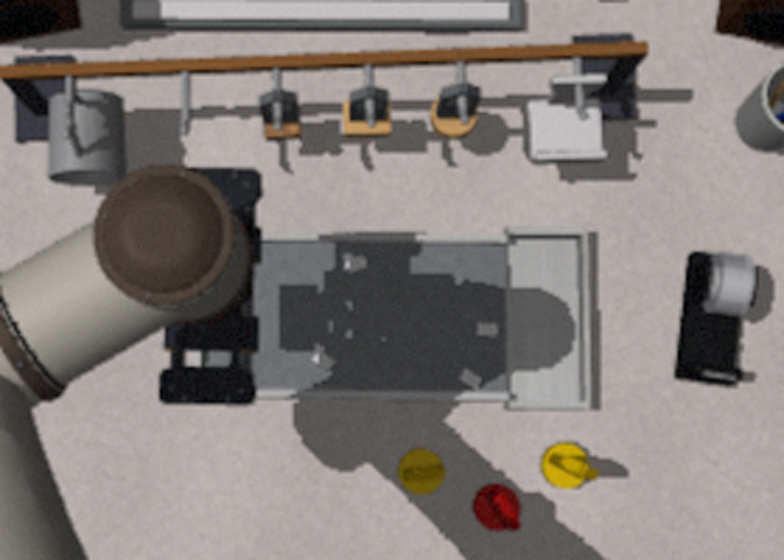

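Call:
{"fn": "send_rows", "kwargs": {
  "series": [
    [-10,10,0,0,-0.7,0,1],
    [-25,30,0,0,-0.7,0,1],
    [-36,55,0,0,-0.7,0,1],
    [-40,78,0,0,-0.7,0,1],
    [-40,90,0,0,-0.7,0,1],
    [-40,93,0,0,-0.7,0,1],
    [-40,93,0,0,-0.7,0,1]
  ]
}}

```text
time_s: 31.2
tool_pos: [0.4945, 0.0712, 0.0669]
orientation: [[-0.003, -0.0, -1.0], [1.0, -0.0, -0.003], [-0.0, -1.0, 0.0]]
wrist_force: [0.6, -0.0, -2.4]
gripper_width: 0.0356
```

```bash
python3 - <<'E'
from h import *
st();go(.494,-.172,.066,90)
E
```

```text
31.2 pos [494.5  71.2  66.9] yaw 90.15 yax [-0.0004 -0.0004 -1.    ] F [ 0.6 -0.  -2.4] w 0.0356 q [ 26.9  21.  -29.    0.  -40.1 -26.7]
move [-243.2    1.     1.2] [-0.02  0.15 -0.02]  t 31.2 F [ 0.6 -0.  -2.4] w 0.0356 pos [494.5  71.2  66.9]
```

Call:
{"fn": "send_rows", "kwargs": {
  "series": [
    [-5,1,0,0,0,0,1],
    [-18,1,0,0,0,0,1],
    [-33,1,0,0,0,0,1],
    [-48,1,0,0,0,0,1],
    [-63,1,0,0,0,0,1],
    [-78,1,0,0,0,0,1],
    [-93,1,0,0,0,0,1],
    [-108,1,0,0,0,0,1],
    [-123,1,0,0,0,0,1],
    [-138,1,0,0,0,0,1]
  ]
}}

```text
time_s: 32.2
tool_pos: [0.4943, -0.069, 0.0663]
orientation: [[-0.001, 0.0, -1.0], [1.0, 0.0, -0.001], [0.0, -1.0, -0.0]]
wrist_force: [0.1, 0.6, -1.5]
gripper_width: 0.0362
```

```bash
python3 - <<'E'
from h import *
import pickle
st();go(.494,-.172,.066,90)
o=bot.get_obs();im=bot.snapshot("wrist");cv2.imwrite("pics/w15.png",im[:,:,::-1])
E
```

```text
32.2 pos [494.3 -69.   66.3] yaw 90.08 yax [ 0.0002  0.     -1.    ] F [ 0.1  0.6 -1.5] w 0.0362 q [ 10.7  21.  -29.1   0.  -39.9 -10.7]
move [-103.     0.3    0.5] [0.01 0.08 0.  ]  t 32.2 F [ 0.1  0.6 -1.5] w 0.0362 pos [494.3 -69.   66.3]
```

View pics/w15.png

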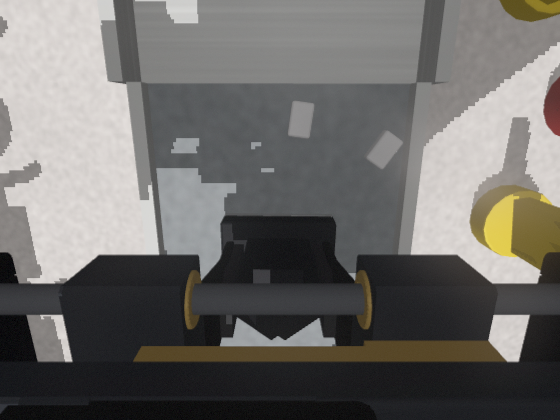

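Call:
{"fn": "send_rows", "kwargs": {
  "series": [
    [-8,0,0,0,0,0,1],
    [-22,0,0,0,0,0,1],
    [-37,0,0,0,0,0,1],
    [-52,0,0,0,0,0,1],
    [-67,0,0,0,0,0,1],
    [-82,0,0,0,0,0,1],
    [-95,0,0,0,0,0,1],
    [-104,0,0,0,0,0,1],
    [-104,0,0,0,0,0,1]
  ]
}}

```text
time_s: 33.15
tool_pos: [0.4949, -0.1722, 0.066]
orientation: [[-0.001, 0.0, -1.0], [1.0, -0.0, -0.001], [-0.0, -1.0, -0.0]]
wrist_force: [-0.0, -0.5, -1.4]
gripper_width: 0.0356
```

```bash
python3 - <<'E'
from h import *
import pickle
st();go(.457,.065,.12,90)
o=bot.get_obs();im=bot.snapshot("wrist");cv2.imwrite("pics/w16.png",im[:,:,::-1])
E
```

```text
33.15 pos [ 494.9 -172.2   66. ] yaw 90.06 yax [ 0.     -0.0001 -1.    ] F [-0.  -0.5 -1.4] w 0.0356 q [ -1.4  22.9 -25.7   0.  -41.4   1.5]
move [237.2 -54.   37.6] [ 0.    0.06 -0.  ]  t 33.1 F [-0.  -0.5 -1.4] w 0.0356 pos [ 494.9 -172.2   66. ]
```

View pics/w16.png

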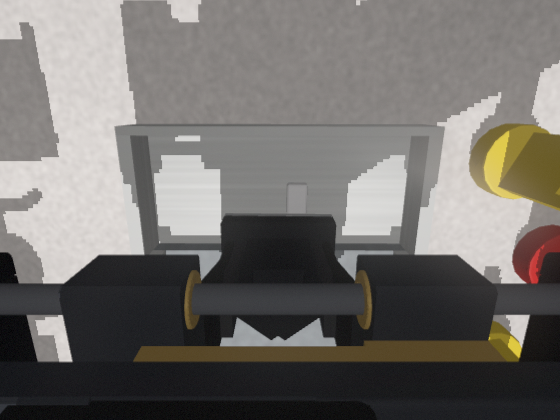

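Call:
{"fn": "send_rows", "kwargs": {
  "series": [
    [0,-15,0,0,0,0,1],
    [5,-40,0,0,0,0,1],
    [25,-54,5,0,0,0,1],
    [60,-54,12,0,0,0,1],
    [100,-54,20,0,0,0,1],
    [145,-54,28,0,0,0,1],
    [190,-54,34,0,0,0,1],
    [222,-54,37,0,0,0,1],
    [240,-54,38,0,0,0,1],
    [242,-54,38,0,0,0,1]
  ]
}}

```text
time_s: 34.2
tool_pos: [0.4562, 0.0732, 0.1203]
orientation: [[-0.007, 0.001, -1.0], [1.0, 0.001, -0.007], [0.001, -1.0, -0.001]]
wrist_force: [-0.6, 0.1, -2.5]
gripper_width: 0.036
```

```bash
python3 - <<'E'
from h import *
import pickle
st();go(.456,.065,.066,90)
o=bot.get_obs();im=bot.snapshot("wrist");cv2.imwrite("pics/w17.png",im[:,:,::-1])
E
```

```text
34.2 pos [456.2  73.2 120.3] yaw 90.41 yax [ 0.0009  0.0006 -1.    ] F [-0.6  0.1 -2.5] w 0.036 q [ 29.3  13.2 -30.6  -0.  -46.2 -28.9]
move [-8.3 54.3  0.3] [0.05 0.41 0.03]  t 34.2 F [-0.6  0.1 -2.5] w 0.036 pos [456.2  73.2 120.3]
```

View pics/w17.png

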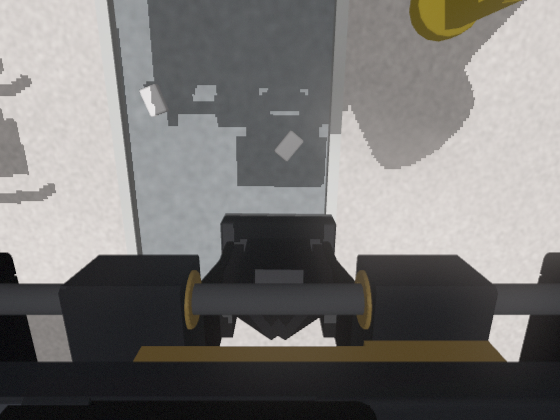

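```bash
python3 - <<'E'
from h import *
im=cv2.imread("pics/w17.png");C=cam("wrist")
cv2.imwrite("pics/w17c.png",cv2.resize(im[100:230,110:350],None,fx=3.3,fy=3.3,interpolation=cv2.INTER_CUBIC))
print(C[2])
for p in [(329,205),(331,170),(334,130),(138,220),(128,150)]:
    print(p,plane(C,p,.016)*1000,plane(C,p,.026)*1000)
E
```

```text
[ 0.4564 -0.0055  0.2744]
(329, 205) [414.8936  68.911   16.    ] [416.4988  66.0324  26.    ]
(331, 170) [414.7171  40.6568  16.    ] [416.3291  38.8717  26.    ]
(334, 130) [413.992   10.3481  16.    ] [415.6321   9.736   26.    ]
(138, 220) [568.9544  82.4099  16.    ] [564.5971  79.0089  26.    ]
(128, 150) [570.2979  26.1176  16.    ] [565.8886  24.8952  26.    ]
```

View pics/w17c.png

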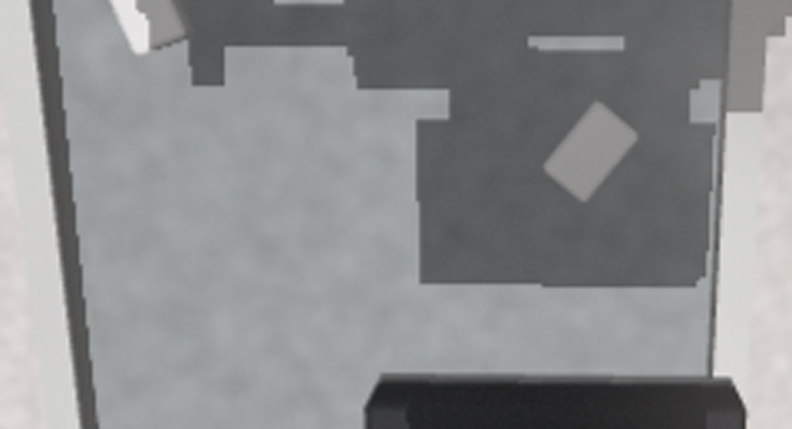

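Call:
{"fn": "send_rows", "kwargs": {
  "series": [
    [-4,15,0,0,0.4,0,1],
    [-8,35,0,0,0.4,0,1],
    [-8,50,0,0,0.4,0,1],
    [-8,54,0,0,0.4,0,1],
    [-8,54,0,0,0.4,0,1]
  ]
}}

```text
time_s: 34.75
tool_pos: [0.4561, 0.0621, 0.0657]
orientation: [[0.005, -0.001, -1.0], [1.0, -0.001, 0.005], [-0.001, -1.0, 0.001]]
wrist_force: [-0.6, -0.1, -2.6]
gripper_width: 0.0355
```

Call:
{"fn": "send_rows", "kwargs": {
  "series": [
    [-5,0,0,0,0,0,1],
    [-18,0,0,0,0,0,1],
    [-33,0,0,0,0,0,1],
    [-48,0,0,0,0,0,1],
    [-63,0,0,0,0,0,1],
    [-78,0,0,0,0,0,1],
    [-93,0,0,0,0,0,1],
    [-108,0,0,0,0,0,1],
    [-123,0,0,0,0,0,1],
    [-134,0,0,0,0,0,1]
  ]
}}

```text
time_s: 35.75
tool_pos: [0.4557, -0.0726, 0.0666]
orientation: [[0.005, 0.001, -1.0], [1.0, 0.0, 0.005], [0.0, -1.0, -0.001]]
wrist_force: [0.9, -0.0, -2.2]
gripper_width: 0.0355
```

```bash
python3 - <<'E'
from h import *
st();go(.456,-.174,.0655,90)
im=bot.snapshot("wrist");cv2.imwrite("pics/w18.png",im[:,:,::-1])
E
```

```text
35.75 pos [455.7 -72.6  66.6] yaw 89.69 yax [ 0.001   0.0002 -1.    ] F [ 0.9 -0.  -2.2] w 0.0355 q [ 11.2  17.9 -34.2   0.  -37.8 -11.5]
move [-101.4    1.1   -0.9] [ 0.06 -0.31  0.01]  t 35.8 F [ 0.9 -0.  -2.2] w 0.0355 pos [455.7 -72.6  66.6]
```

View pics/w18.png

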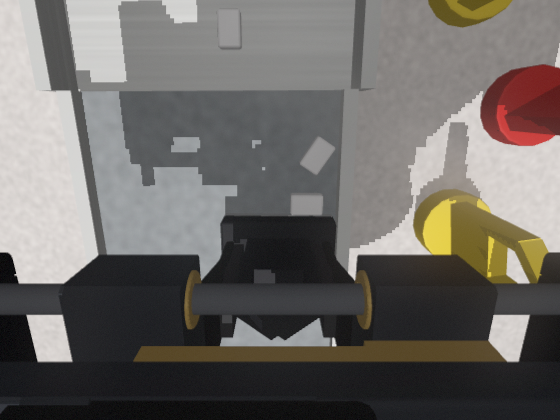

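Call:
{"fn": "send_rows", "kwargs": {
  "series": [
    [-8,0.5,0,0,0,0,1],
    [-22,1,0,0,0,0,1],
    [-37,1,0,0,0,0,1],
    [-52,1,0,0,0,0,1],
    [-67,1,0,0,0,0,1],
    [-82,1,0,0,0,0,1],
    [-95,1,0,0,0,0,1],
    [-104,1,0,0,0,0,1],
    [-104,1,0,0,0,0,1]
  ]
}}

```text
time_s: 36.7
tool_pos: [0.4553, -0.176, 0.065]
orientation: [[0.006, 0.0, -1.0], [1.0, -0.0, 0.006], [-0.0, -1.0, -0.0]]
wrist_force: [-0.3, 0.4, -2.3]
gripper_width: 0.0357
```

```bash
python3 - <<'E'
from h import *
st();go(.532,.05,.12,90)
im=bot.snapshot("wrist");cv2.imwrite("pics/w19.png",im[:,:,::-1])
E
```

```text
36.7 pos [ 455.3 -176.    65. ] yaw 89.67 yax [ 0.0001 -0.0001 -1.    ] F [-0.3  0.4 -2.3] w 0.0357 q [ -2.   20.2 -30.7   0.  -39.1   1.7]
move [226.4 -55.  -75.4] [ 0.01 -0.33 -0.  ]  t 36.7 F [-0.3  0.4 -2.3] w 0.0357 pos [ 455.3 -176.    65. ]
```

View pics/w19.png

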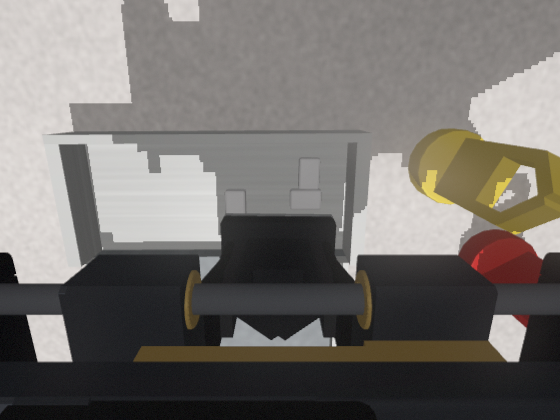

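Call:
{"fn": "send_rows", "kwargs": {
  "series": [
    [0,-15,0,0,0,0,1],
    [5,-40,-3,0,0,0,1],
    [25,-55,-10,0,0,0,1],
    [60,-55,-22,0,0,0,1],
    [100,-55,-36,0,0,0,1],
    [140,-55,-50,0,0,0,1],
    [180,-55,-62,0,0,0,1],
    [210,-55,-71,0,0,0,1],
    [226,-55,-76,0,-0.3,0,1],
    [228,-55,-76,0,-0.3,0,1]
  ]
}}

```text
time_s: 37.75
tool_pos: [0.5327, 0.0546, 0.1199]
orientation: [[-0.004, 0.0, -1.0], [1.0, 0.0, -0.004], [0.0, -1.0, -0.0]]
wrist_force: [0.9, -0.6, -1.8]
gripper_width: 0.0356
```

```bash
python3 - <<'E'
from h import *
st();go(.532,.05,.066,90)
im=bot.snapshot("wrist");s=bot.snapshot("scene")
cv2.imwrite("pics/w20.png",np.vstack([im[:300],cv2.resize(s[210:345,110:390],(560,270),interpolation=cv2.INTER_CUBIC)])[:,:,::-1])
E
```

```text
37.75 pos [532.7  54.6 119.9] yaw 90.24 yax [ 0.0002  0.0001 -1.    ] F [ 0.9 -0.6 -1.8] w 0.0356 q [ 23.2  19.7 -20.8  -0.  -49.5 -23. ]
move [-4.6 53.9  0.7] [0.01 0.24 0.01]  t 37.8 F [ 0.9 -0.6 -1.8] w 0.0356 pos [532.7  54.6 119.9]
```

View pics/w20.png

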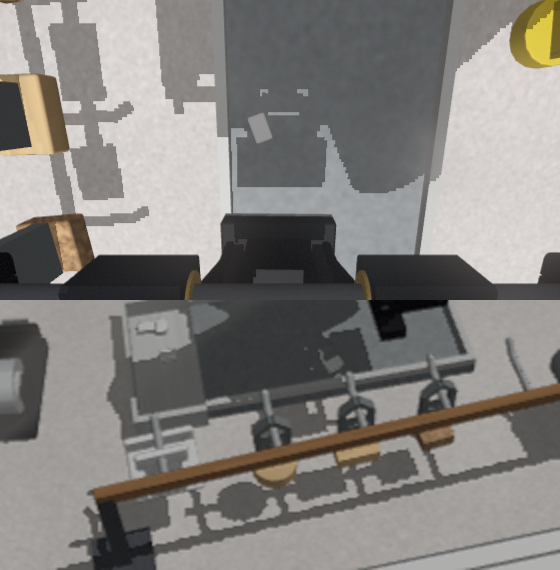

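Call:
{"fn": "send_rows", "kwargs": {
  "series": [
    [0,15,0,0,0.2,0,1],
    [-2,35,0,0,0.2,0,1],
    [-2,50,0,0,0.2,0,1],
    [-2,54,0,0,0.2,0,1],
    [-2,54,0,0,0.2,0,1]
  ]
}}

```text
time_s: 38.35
tool_pos: [0.5318, 0.0494, 0.0659]
orientation: [[0.004, -0.001, -1.0], [1.0, -0.001, 0.004], [-0.001, -1.0, 0.001]]
wrist_force: [0.1, 1.2, -2.1]
gripper_width: 0.0357
```

Call:
{"fn": "send_rows", "kwargs": {
  "series": [
    [-5,0,0,0,0,0,1],
    [-18,0,0,0,0,0,1],
    [-33,0,0,0,0,0,1],
    [-48,0,0,0,0,0,1],
    [-63,0,0,0,0,0,1],
    [-78,0,0,0,0,0,1],
    [-93,0,0,0,0,0,1],
    [-108,0,0,0,0,0,1],
    [-123,0,0,0,0,0,1],
    [-134,0,0,0,0,0,1]
  ]
}}

```text
time_s: 39.35
tool_pos: [0.5319, -0.0849, 0.066]
orientation: [[0.003, -0.0, -1.0], [1.0, -0.0, 0.003], [-0.0, -1.0, 0.0]]
wrist_force: [-0.4, 0.1, -2.3]
gripper_width: 0.0357
```

```bash
python3 - <<'E'
from h import *
st();go(.532,-.174,.0655,90)
im=bot.snapshot("wrist");cv2.imwrite("pics/w21.png",im[:,:,::-1])
E
```

```text
39.35 pos [531.9 -84.9  66. ] yaw 89.81 yax [-0.0002 -0.     -1.    ] F [-0.4  0.1 -2.3] w 0.0357 q [  8.2  24.1 -23.6   0.  -42.3  -8.4]
move [-89.1   0.5  -0.4] [-0.01 -0.19 -0.  ]  t 39.4 F [-0.4  0.1 -2.3] w 0.0357 pos [531.9 -84.9  66. ]
```

View pics/w21.png

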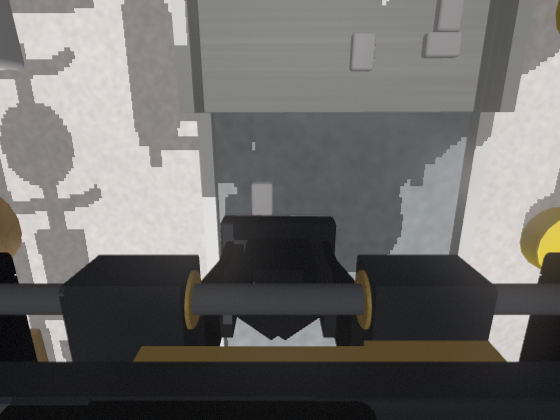

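```bash
python3 - <<'E'
from h import *
T=cam("top");S=cam("scene")
t=lambda u,v:(170+(u+.5)/2.8-.5,110+(v+.5)/2.8-.5)
s=lambda u,v:(150+(u+.5)/2.8-.5,140+(v+.5)/2.8-.5)
for a,b in [((605,160),(65,386)),((530,158),(160,376))]:
    p=tri((T,t(*a)),(S,s(*b)));print(p,proj(T,p)-t(*a),proj(S,p)-s(*b))
print(plane(T,t(605,160),.1),plane(T,t(605,160),.14))
a=cv2.imread("pics/t1.png")[80:200,480:680];b=cv2.imread("pics/s1.png")[330:500,20:220]
cv2.imwrite("pics/hg.png",np.hstack([cv2.resize(a,(400,340)),cv2.resize(b,(400,340))]))
E
```

```text
[ 0.6415 -0.2441  0.0898] [-0.1513 -0.0177] [-0.2012 -0.0118]
[ 0.644  -0.1751  0.084 ] [0.4056 0.0604] [0.54   0.0189]
[ 0.6391 -0.2421  0.1   ] [ 0.6297 -0.2327  0.14  ]
```

View pics/hg.png

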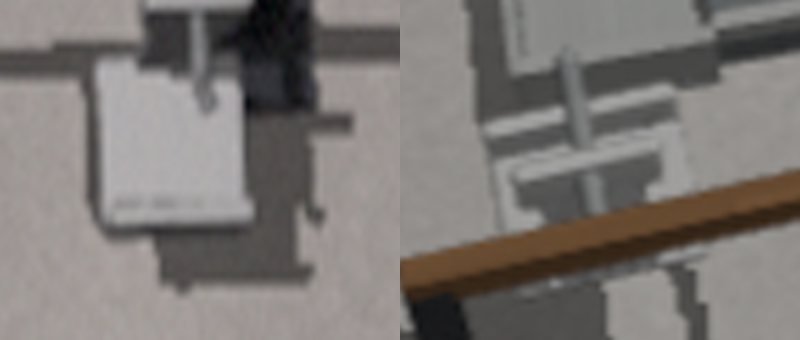

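Call:
{"fn": "send_rows", "kwargs": {
  "series": [
    [-8,0,0,0,0,0,1],
    [-22,0,0,0,0,0,1],
    [-37,0,0,0,0,0,1],
    [-52,0,0,0,0,0,1],
    [-67,0,0,0,0,0,1],
    [-80,0,0,0,0,0,1],
    [-89,0,0,0,0,0,1],
    [-91,0,0,0,0,0,1],
    [-91,0,0,0,0,0,1]
  ]
}}

```text
time_s: 40.3
tool_pos: [0.5316, -0.1748, 0.066]
orientation: [[0.003, -0.0, -1.0], [1.0, 0.0, 0.003], [0.0, -1.0, 0.0]]
wrist_force: [-0.8, 0.6, -1.5]
gripper_width: 0.0358
```

Call:
{"fn": "send_rows", "kwargs": {
  "series": [
    [0,-10,0,0,0,0,1],
    [0,-30,5,0,0,0,1],
    [10,-60,15,0,0,0,1],
    [30,-95,25,0,0,0,1],
    [60,-130,35,0,0,0,1],
    [95,-155,40,0,0,0,1],
    [130,-165,40,0,0,0,1],
    [160,-165,40,0,0,0,1],
    [175,-165,40,0,0,0,1],
    [180,-165,40,0,0,0,1]
  ]
}}

```text
time_s: 41.3
tool_pos: [0.4919, 0.0075, 0.232]
orientation: [[-0.001, 0.001, -1.0], [1.0, 0.001, -0.001], [0.001, -1.0, -0.001]]
wrist_force: [0.6, -0.6, -1.3]
gripper_width: 0.0357
```

```bash
python3 - <<'E'
from h import *
st()
im=bot.snapshot("wrist");s=bot.snapshot("scene")
cv2.imwrite("pics/w22.png",np.vstack([im[:300],cv2.resize(s[210:345,110:390],(560,270),interpolation=cv2.INTER_CUBIC)])[:,:,::-1])
E
```

```text
41.3 pos [491.9   7.5 232. ] yaw 90.04 yax [ 0.0014  0.0007 -1.    ] F [ 0.6 -0.6 -1.3] w 0.0357 q [ 19.8   8.9 -17.6  -0.  -63.4 -19.8]
```

View pics/w22.png

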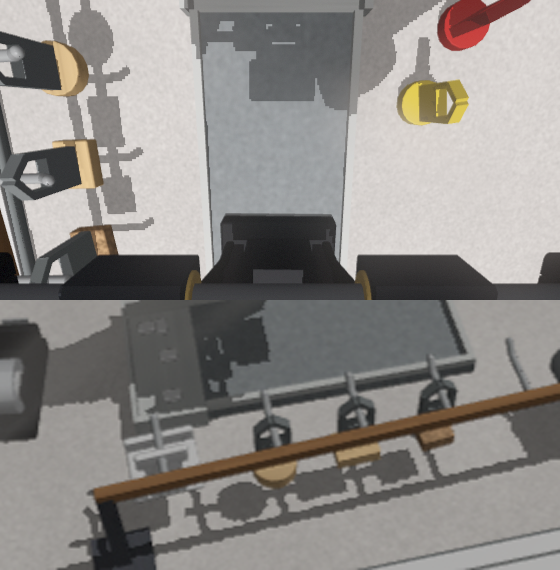

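```bash
python3 - <<'E'
from h import *
print(rail(-90,127.5)); gorail(3,95,.2)
E
```

```text
[0.6177 0.1486]
move [ 142.2   31.6 -120.6] [ 0.02 87.46  0.03]  t 41.4 F [-0.3 -0.7 -1.7] w 0.0355 pos [492.    6.3 231.5]
```

Call:
{"fn": "send_rows", "kwargs": {
  "series": [
    [5,0,-2,0,5,0,1],
    [17,0,-8,0,12,0,1],
    [32,0,-18,0,20,0,1],
    [47,0,-30,0,28,0,1],
    [62,0,-43,0,36,0,1],
    [77,0,-57,0,44,0,1],
    [92,0,-71,0,52,0,1],
    [107,0,-85,0,60,0,1],
    [121,5,-98,0,68,0,1],
    [132,10,-110,0,76,0,1]
  ]
}}

```text
time_s: 42.4
tool_pos: [0.6033, 0.1369, 0.2207]
orientation: [[0.973, -0.0, -0.233], [0.233, -0.0, 0.973], [-0.0, -1.0, -0.0]]
wrist_force: [-0.3, -0.7, -1.8]
gripper_width: 0.0354
```

```bash
python3 - <<'E'
from h import *
gorail(3,92,.12)
E
```

```text
move [ 14.8 100.7   8.5] [ 0.01 10.96 -0.02]  t 42.4 F [-0.3 -0.7 -1.8] w 0.0354 pos [603.3 136.9 220.7]
```

Call:
{"fn": "send_rows", "kwargs": {
  "series": [
    [5,10,3,0,4,0,1],
    [10,25,6,0,8,0,1],
    [14,45,8,0,11,0,1],
    [15,65,9,0,11,0,1],
    [15,83,9,0,11,0,1],
    [15,95,9,0,11,0,1],
    [15,100,9,0,11,0,1],
    [15,100,9,0,11,0,1]
  ]
}}

```text
time_s: 43.2
tool_pos: [0.6149, 0.149, 0.1205]
orientation: [[0.999, -0.001, -0.049], [0.049, -0.001, 0.999], [-0.001, -1.0, -0.001]]
wrist_force: [-0.4, 0.1, -2.7]
gripper_width: 0.0355
```

```bash
python3 - <<'E'
from h import *
st();gorail(3,92,.12);gorail(3,28,.12)
im=bot.snapshot("wrist");s=bot.snapshot("scene");t=bot.snapshot("top")
cv2.imwrite("pics/w23.png",np.vstack([im[150:420],cv2.resize(s[190:325,200:480],(560,270),interpolation=cv2.INTER_CUBIC)])[:,:,::-1])
cv2.imwrite("pics/w23t.png",cv2.resize(t[110:310,170:450],None,fx=2.8,fy=2.8,interpolation=cv2.INTER_CUBIC)[:,:,::-1])
E
```

```text
43.2 pos [614.9 149.  120.5] yaw 2.82 yax [-0.001  -0.0007 -1.    ] F [-0.4  0.1 -2.7] w 0.0355 q [  28.3   28.1   -6.6    0.   -55.4 -115.4]
move [ 0.8  0.5 -0.5] [ 0.04  0.32 -0.06]  t 43.2 F [-0.4  0.1 -2.7] w 0.0355 pos [614.9 149.  120.5]
move [64.8  0.5 -0.8] [ 0.04  0.32 -0.06]  t 43.2 F [-0.4  0.1 -2.7] w 0.0355 pos [614.9 149.  120.5]
```

View pics/w23.png

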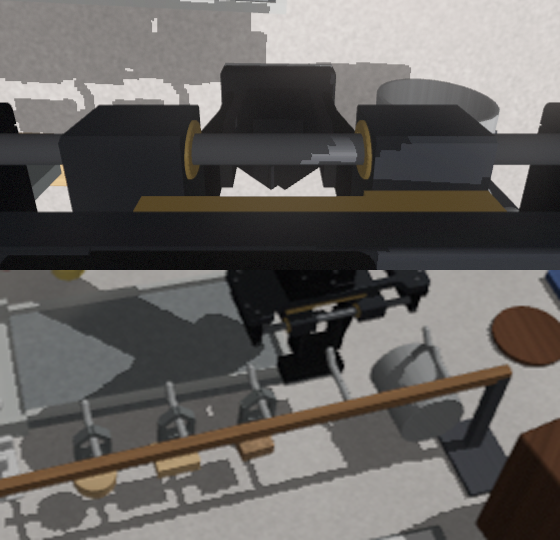

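View pics/w23t.png

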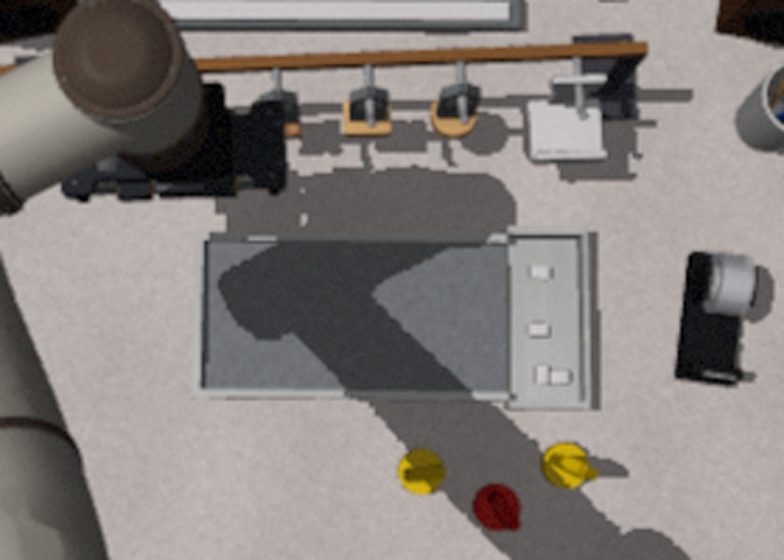

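Call:
{"fn": "send_rows", "kwargs": {
  "series": [
    [5,0,0,0,0.3,0,1],
    [12,0,0,0,0.3,0,1],
    [20,0,-1,0,0.3,0,1],
    [28,0,-1,0,0.3,0,1],
    [36,0,-1,0,0.3,0,1],
    [36,0,-1,0,0.3,0,1]
  ]
}}

```text
time_s: 43.95
tool_pos: [0.6522, 0.1504, 0.1207]
orientation: [[0.999, 0.001, -0.044], [0.044, 0.0, 0.999], [0.001, -1.0, 0.0]]
wrist_force: [-0.5, 0.6, -1.7]
gripper_width: 0.0358
```

Call:
{"fn": "send_rows", "kwargs": {
  "series": [
    [8,0,0,0,0,0,1],
    [16,0,0,0,0,0,1],
    [24,0,0,0,0,0,1],
    [28,0,0,0,0,0,1],
    [28,4,0,0,0,0,1],
    [28,8,0,0,0,0,1],
    [28,12,0,0,0,0,1],
    [28,15,0,0,0,0,1],
    [28,16,0,0,0,0,1],
    [28,16,0,0,0,0,1]
  ]
}}

```text
time_s: 44.95
tool_pos: [0.6787, 0.1517, 0.1048]
orientation: [[0.999, -0.0, -0.045], [0.045, -0.0, 0.999], [-0.0, -1.0, -0.0]]
wrist_force: [0.4, -0.2, -1.4]
gripper_width: 0.0357
```

Call:
{"fn": "send_rows", "kwargs": {
  "series": [
    [0,1,0,0,0,0,1],
    [0,2,0,0,0,0,1],
    [0,2.5,0,0,0,0,1],
    [0,2.5,0,0,0,0,1]
  ]
}}

```text
time_s: 45.35
tool_pos: [0.6789, 0.1516, 0.1025]
orientation: [[0.999, -0.0, -0.044], [0.044, -0.0, 0.999], [-0.0, -1.0, -0.0]]
wrist_force: [0.5, -0.7, -2.5]
gripper_width: 0.0354
```

Call:
{"fn": "send_rows", "kwargs": {
  "series": [
    [0,1,0,0,0,0,1],
    [0,1.5,0,0,0,0,1],
    [0,1.5,0,0,0,0,1]
  ]
}}

```text
time_s: 45.65
tool_pos: [0.679, 0.1516, 0.1013]
orientation: [[0.999, 0.0, -0.044], [0.044, -0.0, 0.999], [0.0, -1.0, -0.0]]
wrist_force: [-0.5, 0.9, -1.7]
gripper_width: 0.0358
```

Call:
{"fn": "send_rows", "kwargs": {
  "series": [
    [0,0.7,0,0,0,0,1],
    [0,1.3,0,0,0,0,1],
    [0,1.3,0,0,0,0,1]
  ]
}}

```text
time_s: 45.95
tool_pos: [0.6794, 0.1514, 0.1008]
orientation: [[0.999, 0.001, -0.045], [0.045, -0.0, 0.999], [0.001, -1.0, -0.0]]
wrist_force: [-1.0, -1.1, 3.3]
gripper_width: 0.0359
```

Contact; release and back off upward.

Call:
{"fn": "send_rows", "kwargs": {
  "series": [
    [0,0,0,0,0,0,0.9],
    [0,0,0,0,0,0,0.57],
    [0,0,0,0,0,0,0.54],
    [0,0,0,0,0,0,0.5],
    [0,0,0,0,0,0,0.45],
    [0,0,0,0,0,0,0.4],
    [0,0,0,0,0,0,0.4],
    [0,0,0,0,0,0,0.4],
    [0,0,0,0,0,0,0.4]
  ]
}}

```text
time_s: 46.85
tool_pos: [0.679, 0.1517, 0.0998]
orientation: [[0.999, 0.0, -0.044], [0.044, 0.0, 0.999], [0.0, -1.0, 0.0]]
wrist_force: [-0.3, 0.5, 0.0]
gripper_width: 0.0519
```

Call:
{"fn": "send_rows", "kwargs": {
  "series": [
    [0,-8,0,0,0,0,0.4],
    [0,-25,0,0,0,0,0.4],
    [0,-50,0,0,0,0,0.4],
    [0,-85,0,0,0,0,0.4],
    [0,-120,0,0,0,0,0.4],
    [-20,-150,0,0,0,0,0.4],
    [-60,-175,0,0,0,0,0.4],
    [-100,-190,20,0,0,0,0.4],
    [-120,-200,40,0,0,0,0.4],
    [-120,-200,50,0,0,0,0.4]
  ]
}}

```text
time_s: 47.85
tool_pos: [0.5554, 0.1973, 0.304]
orientation: [[0.999, 0.005, -0.047], [0.047, 0.003, 0.999], [0.006, -1.0, 0.003]]
wrist_force: [1.4, 0.8, 0.6]
gripper_width: 0.052
```

```bash
python3 - <<'E'
from h import *
st()
im=bot.snapshot("wrist");s=bot.snapshot("scene");t=bot.snapshot("top")
cv2.imwrite("pics/w24.png",np.vstack([im[:300],cv2.resize(s[190:340,150:430],(560,300),interpolation=cv2.INTER_CUBIC)])[:,:,::-1])
cv2.imwrite("pics/w24t.png",t[:,:,::-1])
E
```

```text
47.85 pos [555.4 197.3 304. ] yaw 2.68 yax [ 0.0055  0.0034 -1.    ] F [1.4 0.8 0.6] w 0.052 q [  35.3   16.     2.1    0.   -75.8 -122.6]
```

View pics/w24.png

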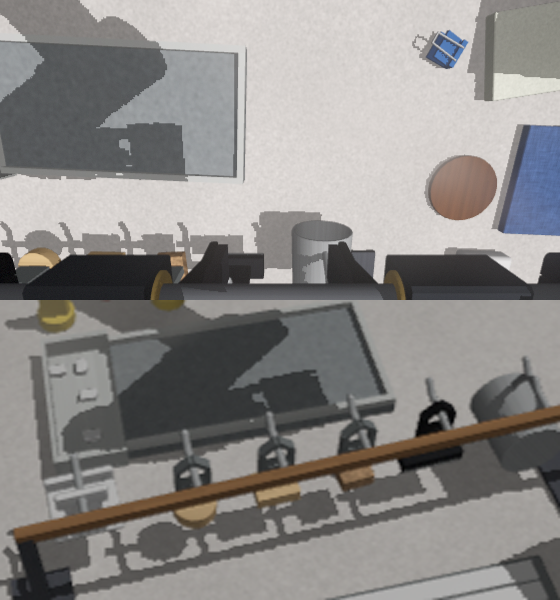

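View pics/w24t.png

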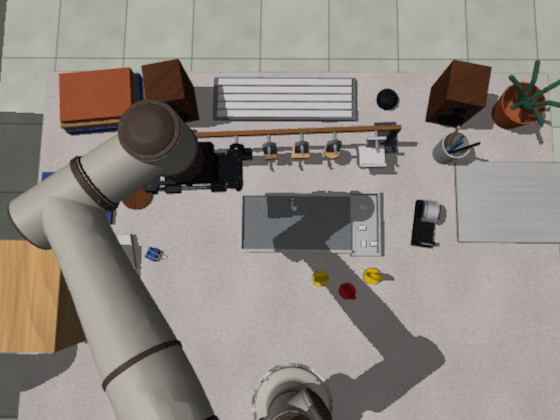

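Call:
{"fn": "send_rows", "kwargs": {
  "series": [
    [-10,-10,10,0,0,0,0.4],
    [-30,-20,30,0,0,0,0.4],
    [-60,-20,60,0,0,0,0.4],
    [-80,-20,85,0,0,0,0.4],
    [-90,-20,100,0,0,0,0.4],
    [-90,-20,105,0,0,0,0.4],
    [-90,-20,105,0,0,0,0.4],
    [-90,-20,105,0,0,0,0.4],
    [-90,-20,105,0,0,0,0.4],
    [-90,-20,105,0,0,0,0.4]
  ]
}}

```text
time_s: 49.0
tool_pos: [0.4627, 0.2965, 0.3196]
orientation: [[0.999, -0.0, -0.043], [0.043, -0.0, 0.999], [-0.0, -1.0, -0.0]]
wrist_force: [-0.0, 0.8, 0.2]
gripper_width: 0.0519
```

```bash
python3 - <<'E'
from h import *
st()
s=bot.snapshot("scene");t=bot.snapshot("top")
cv2.imwrite("pics/w25.png",np.vstack([cv2.resize(t[110:260,170:450],(560,300),interpolation=cv2.INTER_CUBIC),cv2.resize(s[190:340,150:430],(560,300),interpolation=cv2.INTER_CUBIC)])[:,:,::-1])
E
```

```text
49.0 pos [462.7 296.5 319.6] yaw 2.47 yax [-0.0002 -0.0004 -1.    ] F [-0.   0.8  0.2] w 0.0519 q [  49.6   11.8   -1.3    0.   -76.9 -137.1]
```

View pics/w25.png

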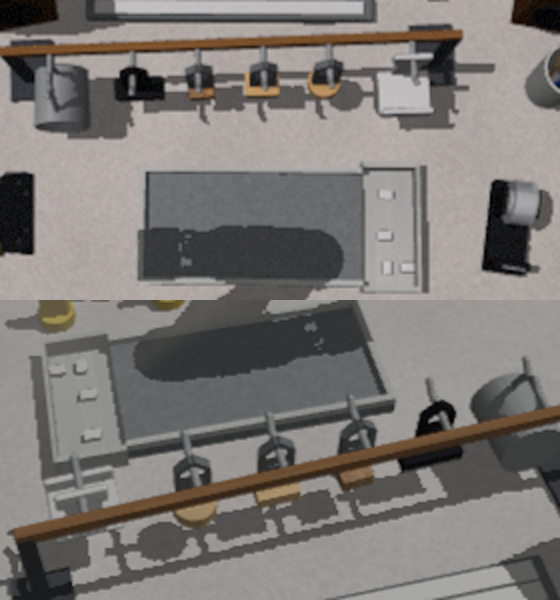

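```bash
python3 -c "
from station import bot
print(bot.hand_in())"
```

```text
the job is handed in; nothing more can be done
None
```

The job is done and handed in at about 49 s of the 210 s.

- **Sanding blocks:** all three were on the panel. I hung them first: round foot on peg 0, rectangular foot on peg 1, cork foot on peg 2.
- **Chips:** four were there. I wiped them into the catch trough with the scraper in three overlapping strokes: middle, robot side, rail side.
- **Scraper:** hung last, on peg 3.
- **Left alone:** I did not touch the tape dispenser, coaster, binder clip or the red and yellow look-alikes.

My last pictures from the top and scene cameras showed all four tools hanging by their eyes, the panel clear and four chips in the trough. Small bright specks on the panel in late pictures moved with the arm's shadow, so I took them for light gaps, not chips. The wrist force readings stayed within about 4 N. No check failed or disagreed.

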